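Click the high-power objective into place

TASK

The inspection microscope is set to the wrong lens. With your fingertips, push the finger tabs on the rim of its revolving nosepiece, round to whichever side you like, until the longest of the four objectives clicks home and stands straight down over the specimen, then take your hand away. Do not push on the objective barrels, pick nothing up, and leave the specimen on the stage and the things on the bench where they are.

Things in the scene. Friction and masses are not known exactly. Their poses are not given: they have to be found in the camera images.
- stand: Cream video microscope, fixed, 170 mm wide, 400 mm long, 367 mm high. Origin on the bench under the optical axis; x points from its open front to the limb at its rear, z up; the front looks roughly to the robot's -y. Grey stage 140 (x) by 180 mm, top 100 mm high. Arm over the nosepiece: 212 to 262 mm high, 62 mm wide, ending in a 31 mm radius nose on the optical axis.
- turret (a joint): Angle of the revolving nosepiece, rad, growing counter-clockwise seen from above, endless. 0 or any whole turn: longest objective in use. A click every 1.571 rad pulls in over the last 0.2 rad; between clicks it turns with light friction and stays where left. 3 to 4 N on a tab takes it out of a click. Starts at 0.6 to 5.68, in a click or between two.
- turret_centre (a point): Point on the nosepiece's axis in the mid-plane of its tabs, fixed in the stand, about 24 mm before the optical axis, 197 mm high. The axis leans 15 degrees: going up it leans to the stand's rear (+x), so the rim is higher in front. Grey knurled ring, radius 46 mm. Its front half and tabs stick out from under the arm, free from above and from the front.
- tab_a (a point): Black finger tab on the nosepiece's rim, 45 degrees counter-clockwise (seen from above) from the longest objective. The tab is a radial bar 8 mm thick and 12 mm high that sticks out from 46 to 68 mm from the axis; the point is at its half height, 60 mm from the axis.
- tab_b (a point): The same kind of tab and point, 135 degrees counter-clockwise from the longest objective.
- tab_c (a point): The same kind of tab and point, 225 degrees counter-clockwise from the longest objective.
- tab_d (a point): The same kind of tab and point, 315 degrees counter-clockwise from the longest objective.
- lens_long: Longest objective: steel barrel 48 mm long, 27 mm in diameter, under the nosepiece midway between tab_d and tab_a. Origin at the centre of its mount, 28 mm from the turret axis; the barrel runs down from there, leaning 15 degrees outward from that axis, so the one in use hangs plumb and the one opposite points down and forward. x axis away from the turret axis, z up along it.
- lens_short: Shortest objective, 21 mm long, 27 mm in diameter, between tab_a and tab_b; origin and axes as for lens_long.
- lens_2: Objective 27 mm long, 24 mm in diameter, between tab_b and tab_c; origin and axes as for lens_long.
- lens_3: Objective 34 mm long, 24 mm in diameter, between tab_c and tab_d; origin and axes as for lens_long.
- long_tip (a point): Front end of the longest objective, on its own axis.
- lens_spot (a point): Point fixed on the optical axis, 129 mm above the bench and 9 mm above the specimen, where long_tip is when the longest objective has clicked home.
- specimen: Dark green resin-mounted metal specimen, loose disc of 30 mm diameter and 20 mm height, on the stage under the optical axis; origin at the centre of its underside.
- spare_specimen: Loose dark green resin-mounted specimen, disc of 40 mm diameter, 22 mm high, standing on the bench; origin at the centre of its underside.
- cleaner: White closed bottle of lens cleaner, 38 mm diameter, 85 mm high, standing on the bench; origin at the centre of its underside.
- lens_tub: Grey plastic objective tub with screw lid, 42 mm diameter, 60 mm high, standing on the bench; origin at the centre of its underside.
- camera_top (a point): Centre of the top of the camera, 367 mm above the bench on the optical axis. Camera (42 mm square) and its tube stand on the arm's nose, within 30 mm of the optical axis.

How it is judged:
By the outcome, as a careful person would: the job done as asked, in the order asked, and still so for the second after the job is handed in, with the robot touching nothing.
It also fails if it takes over 58 s, if anything falls off the work surface, if the arm or the gripper's body presses on something with over 40 N, if the wrist force passes 120 N, or if a joint passes its speed limit or range.

ROBOT

A 7-joint arm with a two-finger parallel gripper is mounted at the origin on the work surface. World frame = base frame: x ahead of the robot, y to its left, z up, the work surface at z = 0. Lengths are in m, angles in rad, forces in N, time in s.
With the tool pointing down it reaches from about 0.425 to 1.025 m from the base axis. Payload 3.6 kg.
Tool frame: the origin (TCP) lies where the fingers leave the gripper's body, on its centre line; the fingertips stand 73 mm ahead of it and the grasp point (between the pads) lies 54 mm ahead of it; z points along the fingers, y is the direction in which the jaws open and shut (so a half turn about z gives the same grasp; the last joint's range is limited). The gripper opens to 85 mm and grips with 20 to 120 N. Pads are 22 mm wide; open, the fingers measure 114 mm over their backs; the gripper's body (76 mm by 85 mm) begins 54 mm behind the grasp point. The pads swing forward as they close: fully open they stand 13 mm farther back than shut.
Start: joints at [-1.284, 0.591, 0.048, 1.609, -0.033, 0.943, -0.034], TCP at [0.269, 0.673, 0.304] pointing down, gripper open.
Joint ranges: [-2.69, 2.69], [-0.47, 2.24], [-1.27, 1.36], [0.19, 2.51], [-1.53, 4.68], [0.08, 2.07], [-3.09, 3.09]. Speed limits (rad/s): [2.57, 2.57, 3.14, 3.14, 3.14, 3.14, 3.14].

INTERFACE

Orientations are given as [roll, pitch, yaw] about the fixed x, y, z axes, in that order (R = Rz(yaw) Ry(pitch) Rx(roll)).
In Python, from workcell import r gives the robot as it stands.
- The arm moves only by the tool step_arm, never from a script. Its argument "steps" is one flat list of numbers, 7 for each row, row after row: the finger opening in mm, from 0 to 85.4, then the shift along the tool's x, y, z in mm, then the turn, a rotation vector about the tool's x, y, z in rad. A call has 1 to 10 rows; each row shifts and turns the commanded pose from where the row before left it, along the tool's axes as they then stand; what a row does not reach is not made up. A row lasts 1/10 s, in which the tool goes at most 50 mm and 8.59 degrees, less where a joint would pass 70% of its speed; a pose out of reach is approached as far as the arm can. A call is refused whole if a number of a shift passes 50 or a number of a turn 0.15, either way. A call with a gripper value outside its range is refused whole. The fingers move at their own pace and stop on an object; "squeeze" is the grip in N (left out, the last holds). Time passes only in rows, so rows that do not move let the fingers close. It gives the time, the measured TCP pose, the force and the opening at its end, in the units of the state.
- r.sense(): the state, without advancing time (a new reading comes with each control period).
- r.capture(name): name is "scene" or "top" or "wrist"; returns a dict with "pixels" (480x640x3 uint8, blue, green, red), "K" (3x3 intrinsics, pixels), "k1" (the pictures are not rectified: a ray, as slopes to the right and down, at radius r is drawn at 1 + k1 r^2 times it, then the intrinsics apply), "rvec" (rotation vector, rad) and "tvec" (3), from world to camera coordinates, as OpenCV has them. Camera axes: x right, y down, z forward; pixel columns grow to the right and rows downward; lengths in m; the calibration is good to about 2 mm. A picture is of the moment at which its call begins. There is no depth.
- r.close_job(): hands the job in, once; it reports no verdict.
The state is a dict: "time": time; "joint_positions": joint angles; "dq": joint speeds; "tau": joint torques, N m; "eef_pos": TCP position; "orientation": TCP orientation; "force": force on the tool from outside, world axes, zero at the start; "moment": the same for the moment, N m; "gripper_width": finger opening in m.
Only numpy, scipy, OpenCV 4.12 (cv2) and the standard library are available. Lean on these libraries where they do the work, as an engineer would, in place of code of your own. Each camera call takes 0.05 s, during which the arm holds its last target.

## Working session

There is one attempt and no reset: what is moved stays moved. The work goes in short steps, Python scripts to look and compute and a tool call to move; the robot and the scene stay as the last step left them, time stands still between calls to the robot, and variables do not carry over. Pictures are saved under pics/ and viewed, and the job is handed in when it is done.

Besides the shell and the picture viewer there is one more tool, called after "Call:" in YAML: its name, and indented under it one key for each argument. step_arm: Moves the arm, as the interface text tells. Its arguments: {"type":"object","properties":{"steps":{"type":"array","items":{"type":"number"}},"squeeze":{"type":"number"}},"required":["steps"]}

```bash
ls; mkdir -p pics; cat > h.py <<'E'
import numpy as np,cv2
from workcell import r
def cap(n,f):
    c=r.capture(n); cv2.imwrite('pics/'+f,c['pixels']); np.savez('pics/'+f[:-4]+'.npz',**{k:np.array(c[k]) for k in ['K','k1','rvec','tvec']}); return c
def load(f): return dict(np.load('pics/'+f+'.npz'))
def proj(c,P):
    P=np.atleast_2d(np.array(P,float)); 
    return cv2.projectPoints(P,c['rvec'],c['tvec'],c['K'],np.array([float(c['k1']),0,0,0]))[0].reshape(-1,2)
def ray(c,uv):
    n=cv2.undistortPoints(np.array([[uv]],float),c['K'],np.array([float(c['k1']),0,0,0])).ravel()
    R=cv2.Rodrigues(c['rvec'])[0]; o=-R.T@c['tvec'].ravel(); d=R.T@np.array([n[0],n[1],1]); return o,d/np.linalg.norm(d)
def atz(c,uv,z):
    o,d=ray(c,uv); return o+d*(z-o[2])/d[2]
def tri(L):
    A=np.zeros((3,3));b=np.zeros(3)
    for c,uv in L:
        o,d=ray(c,uv); M=np.eye(3)-np.outer(d,d); A+=M;b+=M@o
    return np.linalg.solve(A,b)
E
python3 - <<'E'
from h import *
np.set_printoptions(precision=3,suppress=True)
for n in ['scene','top','wrist']:
    c=cap(n,n+'0.png'); print(n,ray(c,(320,240)))
s=r.sense();print(s)
E
```

```text
pics
scene (array([ 1.234, -0.257,  0.763]), array([-0.758,  0.215, -0.616]))
top (array([ 0.498, -0.068,  1.071]), array([ 0.083, -0.019, -0.996]))
wrist (array([0.192, 0.704, 0.373]), array([ 0.282, -0.133, -0.95 ]))
{'time': 0.15, 'joint_positions': array([-1.285,  0.592,  0.048,  1.609, -0.033,  0.943, -0.034]), 'dq': array([ 0.002,  0.   ,  0.001, -0.003,  0.002,  0.001, -0.001]), 'tau': array([  0.004, -54.925,   1.55 , -19.845,   0.01 ,   0.006,   0.   ]), 'eef_pos': array([0.269, 0.673, 0.303]), 'orientation': array([-3.14 ,  0.   ,  2.762]), 'force': array([ 0.954,  0.392, -0.238]), 'moment': array([ 0.052, -0.   , -0.019]), 'gripper_width': 0.0854646400160573}
```

View pics/scene0.png

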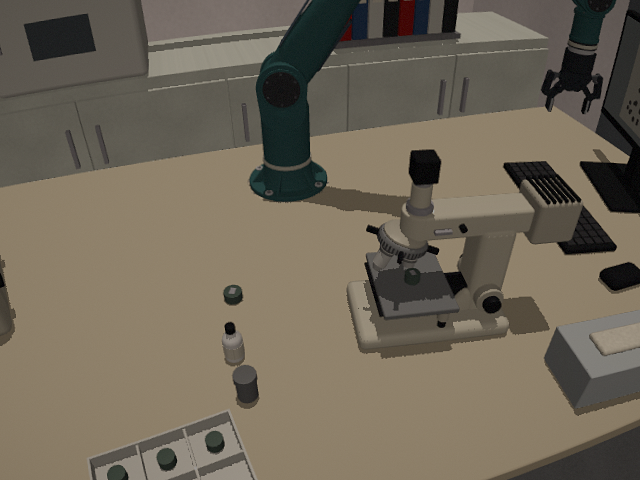

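View pics/top0.png

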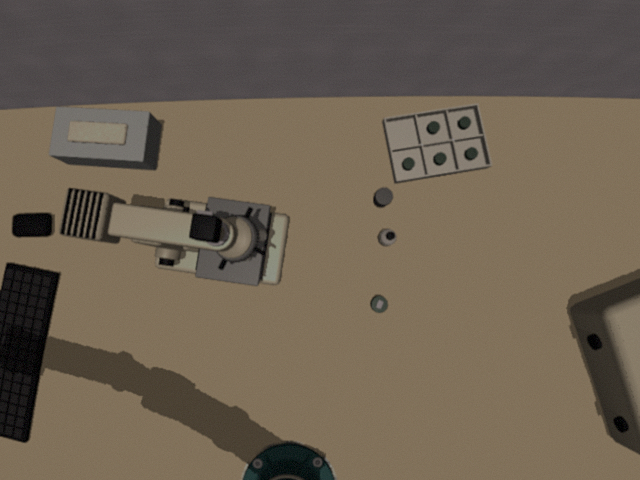

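View pics/wrist0.png

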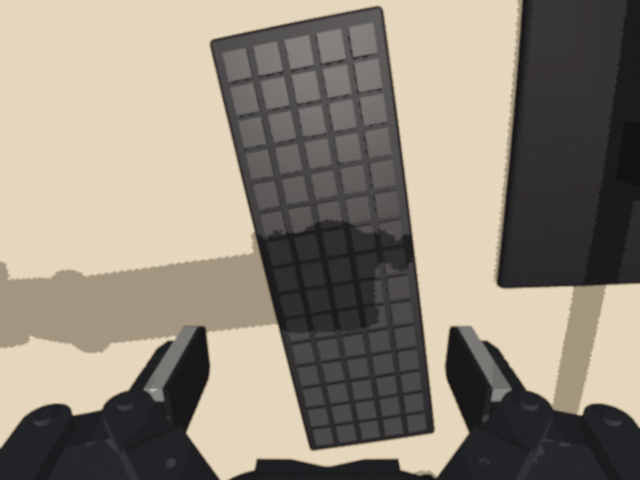

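```bash
python3 - <<'E'
import cv2
a=cv2.imread('pics/scene0.png')[140:350,330:530]
cv2.imwrite('pics/sc1.png',cv2.convertScaleAbs(cv2.resize(a[60:150,20:130],None,fx=7,fy=6.6,interpolation=cv2.INTER_CUBIC),alpha=1.8))
b=cv2.imread('pics/top0.png')[185:295,180:300]
cv2.imwrite('pics/tp1.png',cv2.convertScaleAbs(cv2.resize(b,None,fx=5,fy=5,interpolation=cv2.INTER_CUBIC),alpha=1.8))
E
```

```text
(no output)
```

View pics/sc1.png

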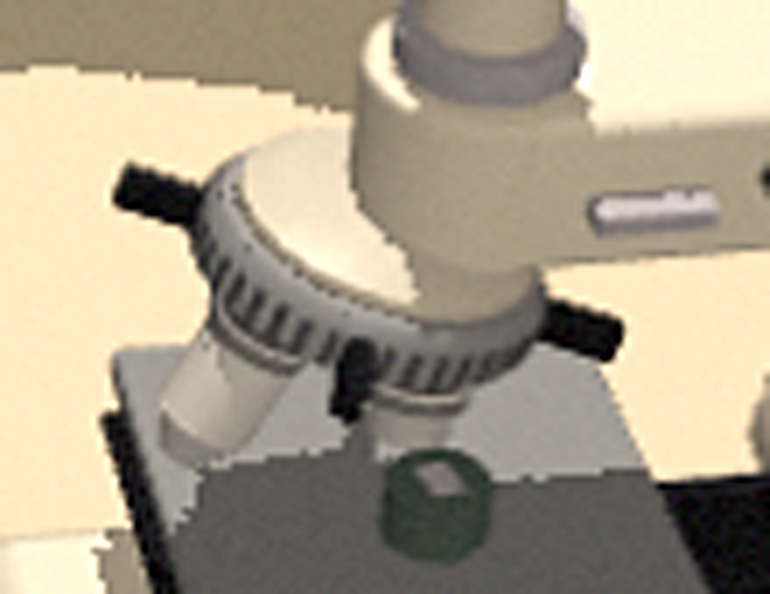

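View pics/tp1.png

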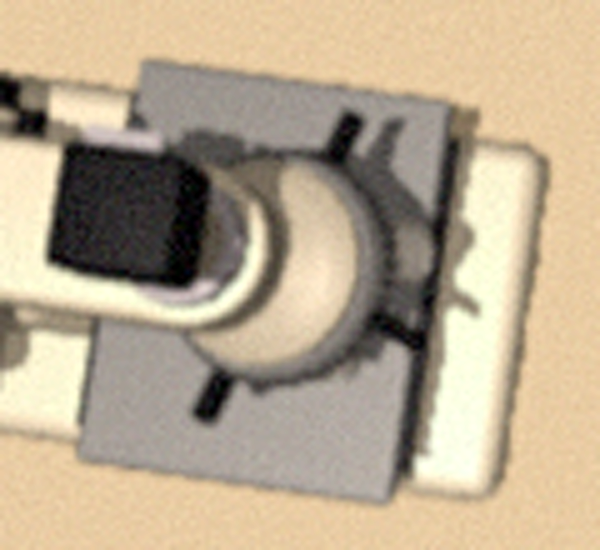

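```bash
cat > m.py <<'E'
from h import *
from scipy.optimize import least_squares
s15,c15=np.sin(np.pi/12),np.cos(np.pi/12)
n=np.array([s15,0,c15]);u=np.array([c15,0,-s15]);v=np.array([0,1.,0])
C=np.array([-.024,0,.197])
def rad(a): return np.cos(a)*u+np.sin(a)*v
def tabp(th,k,rr=.060,h=0): return C+rr*rad(th+np.pi/4+k*np.pi/2)+h*n
def mount(th,k): return C+.028*rad(th+k*np.pi/2)-.0118*n
def tip(th,k,L=None):
    L=[.048,.021,.027,.034][k] if L is None else L
    d=-n*c15+rad(th+k*np.pi/2)*s15
    return mount(th,k)+L*d
def W(p,P):
    x,y,a=p[:3];c,s=np.cos(a),np.sin(a)
    P=np.atleast_2d(P);return np.c_[x+c*P[:,0]-s*P[:,1],y+s*P[:,0]+c*P[:,1],P[:,2]]
E
cat > fit.py <<'E'
from m import *
T=load('top0');S=load('scene0')
tc=lambda a:(180+a[0]/5,185+a[1]/5); sc=lambda a:(350+a[0]/7,200+a[1]/6.6)
# tab outer ends r=.068, mod 90deg phase; k order from top img: 
obs=[(T,tc((352,115)),0),(T,tc((420,335)),3),(T,tc((206,413)),2),
     (S,sc((122,187)),2),(S,sc((350,385)),3),(S,sc((615,340)),0)]
stage=[tc((142,62)),tc((452,103)),tc((390,500)),tc((80,460))]
cs=np.array([[1,-1],[-1,-1],[-1,1],[1,1]])  # guess, fit with center offset
def res(p):
    o=[]
    for c,uv,k in obs: o+=list(proj(c,W(p,tabp(p[3],k,.068)))[0]-uv)
    P=np.c_[cs[:,0]*.07+p[4],cs[:,1]*.09,0*cs[:,0]+.1]
    o+=list((proj(T,W(p,P))-stage).ravel())
    return o
best=None
print([atz(T,s,.1) for s in stage])
for yaw in [1.2,1.5,1.8]:
  for th in np.arange(0,6.2,.5):
    q=least_squares(res,[.5,.2,yaw,th,0])
    if best is None or q.cost<best.cost: best=q
print(best.x,best.cost,np.round(best.fun,1))
E
python3 fit.py
```

```text
[array([0.67899144, 0.15862394, 0.1       ]), array([0.65732023, 0.02137729, 0.1       ]), array([0.4840039 , 0.05076553, 0.1       ]), array([0.50407535, 0.18601066, 0.1       ])]
[ 0.58203696  0.11631113  1.4205836   4.22663474 -0.0120935 ] 1473.6724090681373 [-24.5  -3.   -1.8 -20.8  13.6   4.6  20.9 -12.4 -23.9 -17.7  -9.9  10.9
  -0.7  -0.3  -0.1  -0.6   1.    1.5  -0.5   1.1]
```

```bash
sed -i 's/sc((122,187)),2/sc((122,187)),3/;s/sc((350,385)),3/sc((350,385)),0/;s/sc((615,340)),0/sc((615,340)),1/' fit.py
cat >> fit.py <<'E'
p=best.x
tiled=[]
for m in range(4):
  th=p[3]+m*np.pi/2
  im=cv2.imread('pics/scene0.png')[200:290,350:460]
  im=cv2.convertScaleAbs(cv2.resize(im,None,fx=3.5,fy=3.3,interpolation=cv2.INTER_CUBIC),alpha=1.8)
  q=lambda P:tuple(int(x) for x in ((proj(S,W(p,P))[0]-[350,200])*[3.5,3.3]))
  for k in range(4):
    for ww in (-1,1):
      cen0,cen1=mount(th,k),tip(th,k); R=[.0135,.0135,.012,.012][k]
      t=np.cross(rad(th+k*np.pi/2),n)
      cv2.line(im,q(cen0+ww*R*t),q(cen1+ww*R*t),[(0,0,255),(0,255,0),(255,0,0),(255,0,255)][k],1)
    cv2.line(im,q(tabp(th,k,.046)),q(tabp(th,k,.068)),(0,255,255),1)
  tiled.append(im)
cv2.imwrite('pics/ov.png',np.vstack([np.hstack(tiled[:2]),np.hstack(tiled[2:])]))
E
python3 fit.py
```

```text
[array([0.67899144, 0.15862394, 0.1       ]), array([0.65732023, 0.02137729, 0.1       ]), array([0.4840039 , 0.05076553, 0.1       ]), array([0.50407535, 0.18601066, 0.1       ])]
[ 5.82230129e-01  1.06585760e-01  1.41593570e+00  3.59314909e+00
 -2.49008477e-03] 9.045901274801864 [-0.1 -1.  -0.2  0.9 -1.   1.4 -1.1 -1.1 -0.1  2.3  0.2 -0.7 -0.3 -1.1
  0.1 -1.2  0.9  0.9 -0.5  0.2]
```

View pics/ov.png

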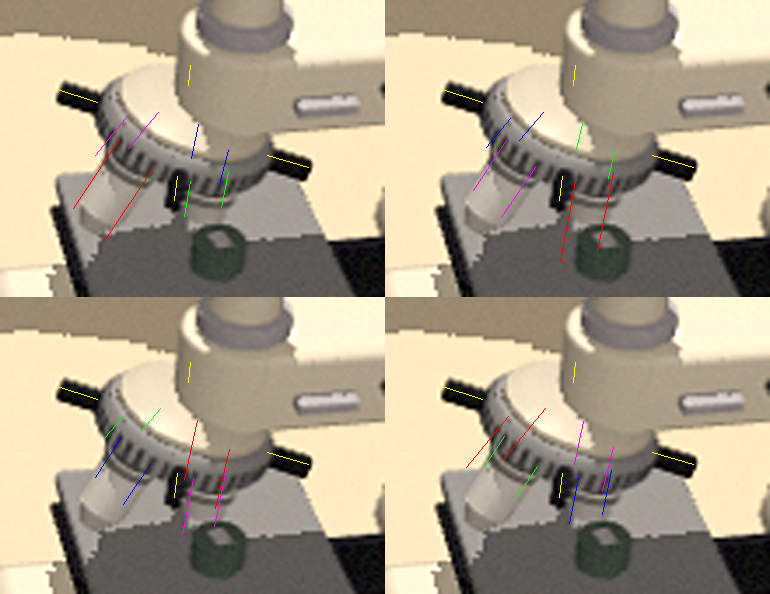

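Call:
step_arm:
  steps: [0, 0, 0, -40, 0, 0, 0, 0, 0, 0, -40, 0, 0, 0, 0, 0, 0, -40, 0, 0, 0, 0, 0, 0, -40, 0, 0, 0, 0, 0, 0, -40, 0, 0, 0]

```text
time: 0.65
eef_pos: [0.2686, 0.6729, 0.5052]
orientation: [-3.141, 0.0, 2.762]
force: [0.0, 0.1, 0.1]
gripper_width: 0.0125
```

Call:
step_arm:
  steps: [0, -34, -33, 0, 0, 0, 0, 0, -34, -33, 0, 0, 0, 0, 0, -34, -33, 0, 0, 0, 0, 0, -34, -33, 0, 0, 0, 0, 0, -34, -33, 0, 0, 0, 0, 0, -34, -33, 0, 0, 0, 0, 0, -34, -33, 0, 0, 0, 0, 0, -34, -33, 0, 0, 0, 0, 0, -34, -33, 0, 0, 0, 0, 0, -34, -33, 0, 0, 0, 0]

```text
time: 1.65
eef_pos: [0.4624, 0.2388, 0.5038]
orientation: [3.142, -0.0, 2.762]
force: [0.6, 0.8, -0.4]
gripper_width: 0.0002
```

Call:
step_arm:
  steps: [0, -34, -33, 0, 0, 0, 0, 0, -34, -33, 0, 0, 0, 0, 0, -34, -33, 0, 0, 0, 0, 0, -34, -33, 0, 0, 0, 0, 0, -34, -33, 0, 0, 0, 0, 0, 0, 0, 0, 0, 0, 0, 0, 0, 0, 0, 0, 0, 0]

```text
time: 2.35
eef_pos: [0.5589, 0.0231, 0.5036]
orientation: [-3.141, -0.001, 2.758]
force: [0.3, 1.1, 0.2]
gripper_width: 0.0001
```

```bash
python3 - <<'E'
from h import *
cap('wrist','w1.png')
E
```

```text
(no output)
```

View pics/w1.png

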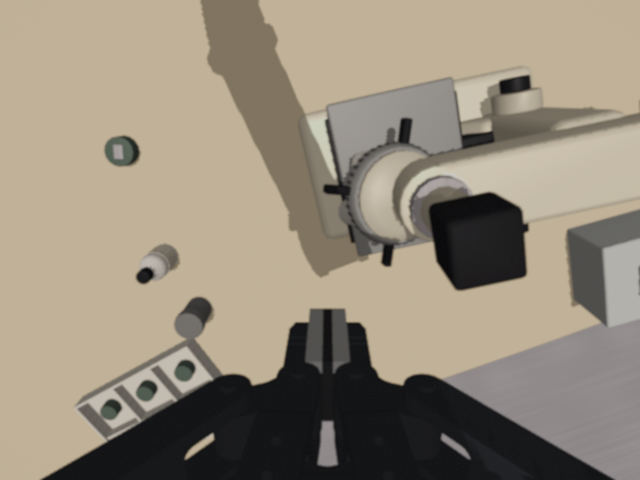

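```bash
python3 - <<'E'
import cv2
a=cv2.imread('pics/w1.png')[70:280,300:480]
cv2.imwrite('pics/w1c.png',cv2.resize(a,None,fx=2.8,fy=2.8,interpolation=cv2.INTER_CUBIC))
cv2.imwrite('pics/w1c.png',cv2.resize(a,(720,840)[0:2],interpolation=cv2.INTER_CUBIC)[0:600] if 0 else cv2.resize(a,None,fx=2.8,fy=2.8,interpolation=cv2.INTER_CUBIC))
E
```

```text
(no output)
```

View pics/w1c.png

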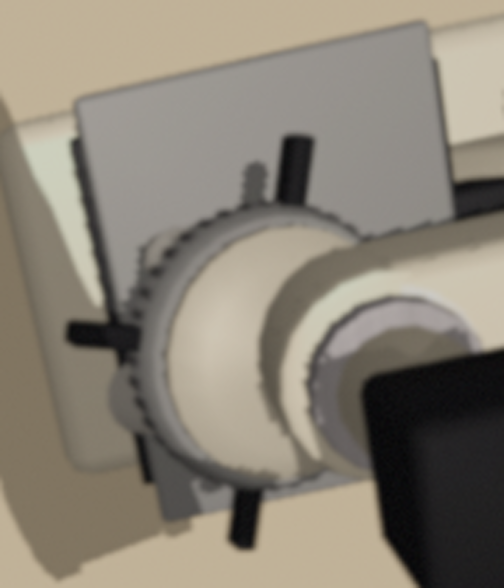

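```bash
cat > fit2.py <<'E'
from m import *
T=load('top0');S=load('scene0');Wc=load('w1')
tc=lambda a:(180+a[0]/5,185+a[1]/5); sc=lambda a:(350+a[0]/7,200+a[1]/6.6); wc=lambda a:(300+a[0]/2.8,70+a[1]/2.8)
obs=[(T,tc((352,115)),0),(T,tc((420,335)),3),(T,tc((206,413)),2),
     (S,sc((122,187)),3),(S,sc((350,385)),0),(S,sc((615,340)),1),
     (Wc,wc((298,141)),2),(Wc,wc((70,331)),3),(Wc,wc((241,542)),0)]
st=[(T,tc((142,62)),1,-1),(T,tc((452,103)),-1,-1),(T,tc((390,500)),-1,1),(T,tc((80,460)),1,1),
    (Wc,wc((78,100)),-1,1),(Wc,wc((428,24)),1,1),(Wc,wc((165,520)),-1,-1)]
w=lambda c:2.0 if c is Wc else 1.
def res(p):
    o=[]
    for c,uv,k in obs: o+=list((proj(c,W(p,tabp(p[3],k,.068)))[0]-uv))
    for c,uv,a,b in st: o+=list((proj(c,W(p,[a*.07+p[4],b*.09,.1]))[0]-uv))
    return o
q=least_squares(res,[.58,.107,1.416,3.593,0],loss='soft_l1')
p=q.x;print(p,np.round(np.array(res(p)).reshape(-1,2),1).tolist())
def dump(): pass
for k in range(4): print('abcd'[k],W(p,tabp(p[3],k)),np.degrees(p[3]+np.pi/4+k*np.pi/2)%360)
print('centre',W(p,C))
E
python3 fit2.py
```

```text
[ 5.83502928e-01  1.06624197e-01  1.40873723e+00  3.58980283e+00
 -7.81661495e-04] [[0.1, -1.4], [-0.5, 0.6], [-1.4, 0.6], [-0.8, -1.0], [-0.3, 2.7], [0.5, -0.1], [0.4, -2.5], [-0.6, 0.7], [0.0, 2.0], [-0.8, -2.0], [-0.4, -1.6], [-0.2, 0.3], [-1.6, -0.8], [-3.0, -0.6], [0.2, -2.6], [-0.9, 2.2]]
a [[0.63241624 0.0548803  0.20213758]] 250.68055157977486
b [[0.60804509 0.13371122 0.18234532]] 340.6805515797749
c [[0.52684478 0.11099703 0.19186242]] 70.68055157977489
d [[0.55121593 0.03216611 0.21165468]] 160.68055157977483
centre [[0.57963051 0.08293867 0.197     ]]
```

```bash
cat > plan.py <<'E'
from m import *
from scipy.spatial.transform import Rotation as Ro
import sys
p=[.5835,.1066,1.4087]
def pose(phi,r=.069,ztip=.200):
    P=W(p,C+r*rad(np.radians(phi)))[0]; P[2]=ztip+.073
    y=p[2]+np.radians(phi)-np.pi/2
    return P,Ro.from_euler('xyz',[np.pi,0,y])
def rows(targets,cur=None):
    if cur is None:
        s=r.sense(); cur=(np.array(s['eef_pos']),Ro.from_euler('xyz',s['orientation']))
    for P,R in targets:
        d=cur[1].inv().apply(P-cur[0])*1000; rv=(cur[1].inv()*R).as_rotvec()
        print(np.round(d,1),np.round(rv,3)); cur=(P,R)
E
python3 - <<'E'
from plan import *
print('above');rows([pose(138,ztip=.43),pose(138)])
print('arc');rows([pose(x) for x in np.arange(138,153,3)],pose(138))
rows([pose(x,ztip=.25) for x in [225,130]],pose(225))
E
```

```text
above
[36.4  3.2  0.5] [-0.    -0.001  0.515]
[  0.  -0. 230.] [0. 0. 0.]
arc
[0. 0. 0.] [0. 0. 0.]
[-3.6  0.2  0. ] [ 0.     0.    -0.052]
[-3.6  0.2  0. ] [ 0.     0.    -0.052]
[-3.6  0.2  0. ] [ 0.     0.    -0.052]
[-3.6  0.1  0. ] [ 0.     0.    -0.052]
[  0.   0. -50.] [0. 0. 0.]
[68.8 74.9  0. ] [ 0.    -0.     1.658]
```

Call:
step_arm:
  steps: [0, 36.4, 3.2, 0, 0, 0, 0, 0, 0, 0, 0, 0, 0, 0.129, 0, 0, 0, 0, 0, 0, 0.129, 0, 0, 0, 0, 0, 0, 0.129, 0, 0, 0, 0, 0, 0, 0.129, 0, 0, 0, 40, 0, 0, 0, 0, 0, 0, 40, 0, 0, 0, 0, 0, 0, 40, 0, 0, 0, 0, 0, 0, 40, 0, 0, 0, 0, 0, 0, 0, 0, 0, 0]

```text
time: 3.4
eef_pos: [0.523, 0.0399, 0.3398]
orientation: [-3.132, -0.002, 2.245]
force: [-1.4, -6.5, -1.9]
gripper_width: -0.0001
```

```bash
python3 - <<'E'
from plan import *
cap('wrist','w2.png'); rows([pose(138)]); print(r.sense()['joint_positions'])
E
```

```text
[-0.7  3.9 67.9] [-0.009 -0.002 -0.001]
[-0.50487554  0.31684005  0.43455639  2.02983136 -0.17288933  0.83914676
  0.70275819]
```

View pics/w2.png

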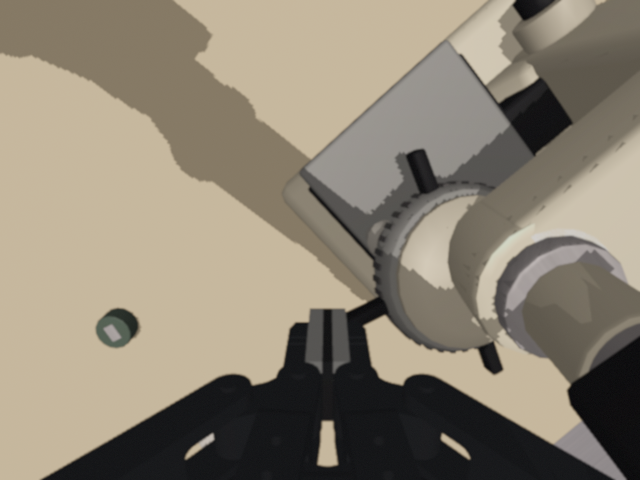

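Call:
step_arm:
  steps: [0, 0, 0, 0, 0, 0, 0]

```text
time: 3.55
eef_pos: [0.5235, 0.0399, 0.342]
orientation: [-3.134, -0.002, 2.246]
force: [-2.2, -7.0, -3.5]
gripper_width: 0.0003
```

```bash
python3 - <<'E'
from plan import *
cap('scene','s2.png'); a=cv2.imread('pics/s2.png')[60:320,330:600]; cv2.imwrite('pics/s2c.png',cv2.resize(a,None,fx=2.3,fy=2.3,interpolation=cv2.INTER_CUBIC))
print(r.sense())
E
```

```text
{'time': 3.6, 'joint_positions': array([-0.50521472,  0.31505143,  0.43499208,  2.02860895, -0.17242344,
        0.83982417,  0.70267772]), 'dq': array([-0.00093148, -0.00705578,  0.00134492, -0.00163775,  0.00162466,
       -0.00182709,  0.00125247]), 'tau': array([ -3.64408806, -35.68551421,   0.19852279, -20.65154493,
        -1.09544925,  -0.45720549,   0.18984606]), 'eef_pos': array([0.52356006, 0.03984777, 0.34221273]), 'orientation': array([-3.13440487e+00, -1.33793190e-03,  2.24604534e+00]), 'force': array([-1.69090354, -7.17086323, -3.99714385]), 'moment': array([-1.06144621,  0.36930738, -0.16132976]), 'gripper_width': 0.000105809923199667}
```

View pics/s2c.png

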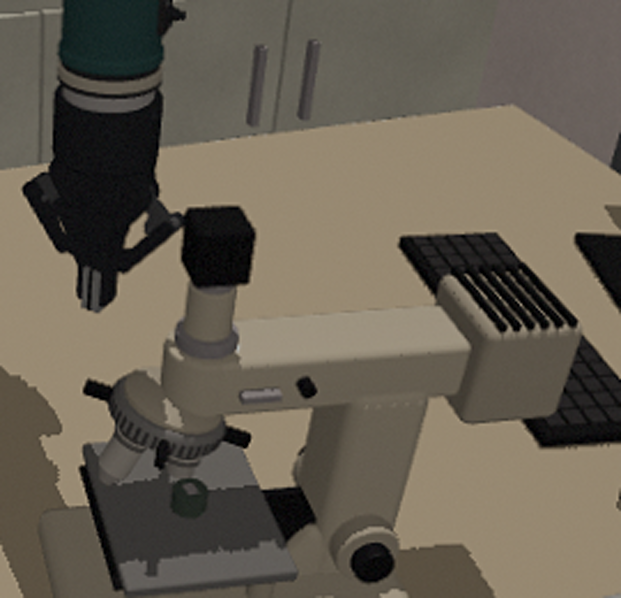

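Call:
step_arm:
  steps: [0, 0, -30, 0, 0, 0, 0, 0, 0, -40, -20, 0, 0, 0, 0, 0, -30, -30, 0, 0, 0, 0, 0, 0, 0, 0, 0, 0]

```text
time: 4.0
eef_pos: [0.4464, -0.0228, 0.3965]
orientation: [3.137, 0.001, 2.245]
force: [1.3, 0.4, 1.3]
gripper_width: -0.0
```

```bash
cat > plan.py <<'E'
from m import *
from scipy.spatial.transform import Rotation as Ro
p=[.5835,.1066,1.4087]
AL=np.radians(38)
def pose(phi,back=0.,r=.059,h=-.003,al=AL):
    f=np.radians(phi); P=W(p,C+r*rad(f)+h*n)[0]
    a=f+p[2]; rho=np.array([np.cos(a),np.sin(a),0]); t=np.array([-np.sin(a),np.cos(a),0])
    z=-(np.sin(al)*rho+np.array([0,0,np.cos(al)])); x=-t; y=np.cross(z,x)
    return P-(.073+back)*z, Ro.from_matrix(np.c_[x,y,z])
def rows(targets,cur=None):
    if cur is None:
        s=r.sense(); cur=(np.array(s['eef_pos']),Ro.from_euler('xyz',s['orientation']))
    for P,R in targets:
        d=cur[1].inv().apply(P-cur[0])*1000; rv=(cur[1].inv()*R).as_rotvec()
        print(np.round(d,1),np.round(rv,3),np.round(P,3)); cur=(P,R)
E
python3 - <<'E'
from plan import *
rows([pose(138,.08)]); rows([pose(138)],pose(138,.08))
P,R=pose(138);print(P,R.as_matrix()[:,2])
for st in (3,5):
  print('arc');rows([pose(x) for x in np.arange(138,230,st)],pose(138))
E
```

```text
[-0.3 17.1 70.6] [-0.659  0.001 -0.001] [ 0.46  -0.012  0.326]
[ 0.  0. 80.] [0. 0. 0.] [0.499 0.019 0.263]
[0.49863626 0.01861519 0.26297507] [ 0.48039651  0.38504317 -0.78801075]
arc
[0. 0. 0.] [0. 0. 0.] [0.499 0.019 0.263]
[-5.4  0.5 -0.3] [-0.     0.032 -0.041] [0.502 0.015 0.263]
[-5.4  0.5 -0.3] [-0.     0.032 -0.041] [0.506 0.011 0.264]
[-5.4  0.4 -0.2] [ 0.     0.032 -0.041] [0.51  0.007 0.264]
[-5.4  0.4 -0.2] [ 0.     0.032 -0.041] [0.514 0.003 0.265]
[-5.4  0.4 -0.2] [ 0.     0.032 -0.041] [0.518 0.    0.265]
[-5.4  0.4 -0.2] [-0.     0.032 -0.041] [ 0.523 -0.003  0.266]
[-5.4  0.3 -0.1] [-0.     0.032 -0.041] [ 0.527 -0.006  0.266]
[-5.4  0.3 -0.1] [ 0.     0.032 -0.041] [ 0.532 -0.008  0.266]
[-5.4  0.3 -0.1] [-0.     0.032 -0.041] [ 0.537 -0.011  0.266]
[-5.4  0.2 -0. ] [ 0.     0.032 -0.041] [ 0.542 -0.013  0.267]
[-5.4  0.2 -0. ] [ 0.     0.032 -0.041] [ 0.547 -0.015  0.267]
[-5.4  0.2  0. ] [-0.     0.032 -0.041] [ 0.552 -0.016  0.267]
[-5.4  0.2  0. ] [ 0.     0.032 -0.041] [ 0.558 -0.017  0.267]
[-5.4  0.1  0.1] [-0.     0.032 -0.041] [ 0.563 -0.018  0.267]
[-5.4 
[... 1466 characters left out ...]
16  0.267]
[-9.1  0.4  0.2] [-0.     0.054 -0.069] [ 0.559 -0.018  0.267]
[-9.1  0.3  0.3] [-0.     0.054 -0.069] [ 0.568 -0.019  0.267]
[-9.1  0.2  0.3] [ 0.     0.054 -0.069] [ 0.577 -0.02   0.267]
[-9.1  0.1  0.4] [-0.     0.054 -0.069] [ 0.587 -0.02   0.267]
[-9.   0.1  0.5] [-0.     0.054 -0.069] [ 0.596 -0.019  0.266]
[-9.  -0.   0.6] [ 0.     0.054 -0.069] [ 0.604 -0.017  0.266]
[-9.  -0.1  0.7] [ 0.     0.054 -0.069] [ 0.613 -0.015  0.265]
[-9.  -0.2  0.7] [ 0.     0.054 -0.069] [ 0.622 -0.011  0.264]
[-9.  -0.2  0.8] [-0.     0.054 -0.069] [ 0.63  -0.007  0.264]
[-9.  -0.3  0.9] [ 0.     0.054 -0.069] [ 0.637 -0.003  0.263]
[-9.  -0.3  0.9] [-0.     0.054 -0.069] [0.645 0.002 0.262]
```

Call:
step_arm:
  steps: [0, 0, 0, 0, -0.132, 0, 0, 0, 0, 0, 0, -0.132, 0, 0, 0, 0, 0, 0, -0.132, 0, 0, 0, 0, 0, 0, -0.132, 0, 0, 0, 0, 0, 0, -0.132, 0, 0, 0, 0, 0, 0, 0, 0, 0]

```text
time: 4.6
eef_pos: [0.4458, -0.0187, 0.3919]
orientation: [2.55, -0.012, 2.252]
force: [-0.2, -0.1, 0.2]
gripper_width: 0.0002
```

```bash
python3 - <<'E'
from plan import *
rows([pose(138,.08),pose(138)]);print(r.sense()['joint_positions'])
rows([pose(155,.08)])
E
```

```text
[ -4.8 -24.   63.1] [-0.072 -0.013 -0.003] [ 0.46  -0.012  0.326]
[ 0.  0. 80.] [0. 0. 0.] [0.499 0.019 0.263]
[-0.28722217  0.0396738   0.47439025  2.32591964 -0.93750212  0.58708575
  1.61184308]
[-49.4 -16.8  64.4] [-0.07   0.162 -0.243] [ 0.493 -0.043  0.329]
```

Call:
step_arm:
  steps: [0, -2.4, -12, 31.5, 0, 0, 0, 0, -2.4, -12, 31.5, -0.07, 0, 0, 0, 0, 0, 0, 0, 0, 0]

```text
time: 4.9
eef_pos: [0.458, -0.0106, 0.3372]
orientation: [2.512, -0.02, 2.26]
force: [-0.6, 0.2, -0.3]
gripper_width: 0.0001
```

```bash
python3 - <<'E'
from plan import *
rows([pose(138,.08),pose(138)]);print(r.sense()['joint_positions'])
E
```

```text
[-2.9 -6.   9.4] [-0.034 -0.024 -0.001] [ 0.46  -0.012  0.326]
[ 0.  0. 80.] [0. 0. 0.] [0.499 0.019 0.263]
[-0.22490985  0.17077688  0.44061225  2.38793018 -1.3062435   0.57916604
  2.01156928]
```

Call:
step_arm:
  steps: [0, -2.9, -6, 9.4, -0.034, -0.024, 0, 0, 0, 0, 27, 0, 0, 0, 0, 0, 0, 27, 0, 0, 0, 0, 0, 0, 26, 0, 0, 0, 0, 0, 0, 0, 0, 0, 0]

```text
time: 5.4
eef_pos: [0.4755, -0.0055, 0.2914]
orientation: [2.518, -0.003, 2.253]
force: [-0.3, 0.1, 0.4]
gripper_width: -0.0001
```

```bash
python3 - <<'E'
from plan import *
rows([pose(138),pose(147),pose(180)]);print(r.sense()['joint_positions'])
cap('wrist','w3.png');cap('scene','s3.png'); a=cv2.imread('pics/s3.png')[60:320,330:600]; b=cv2.resize(a,None,fx=1.7,fy=1.7);cv2.imwrite('pics/s3c.png',np.hstack([cv2.convertScaleAbs(b,alpha=1.5)]))
E
```

```text
[ 4.1 10.4 42.5] [-0.039 -0.006  0.003] [0.499 0.019 0.263]
[-16.1   2.   -0.3] [ 0.     0.097 -0.124] [0.51  0.007 0.264]
[-56.4  14.9   8.6] [-0.     0.355 -0.454] [ 0.563 -0.018  0.267]
[ 0.33638763  0.27516295 -0.24884596  2.38957865 -1.50470708  0.36552516
  2.20667095]
```

View pics/w3.png

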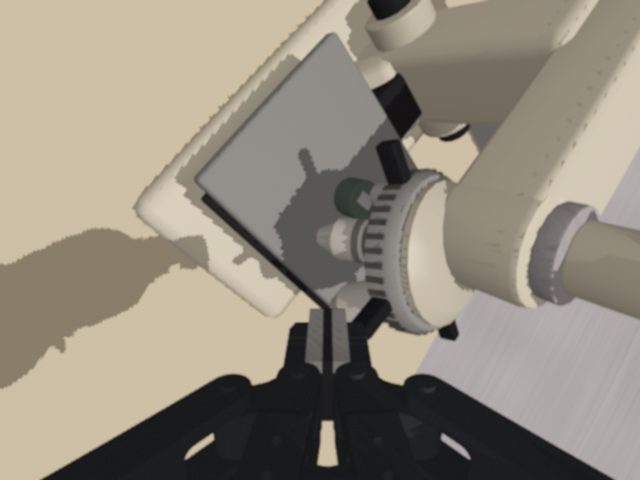

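View pics/s3c.png

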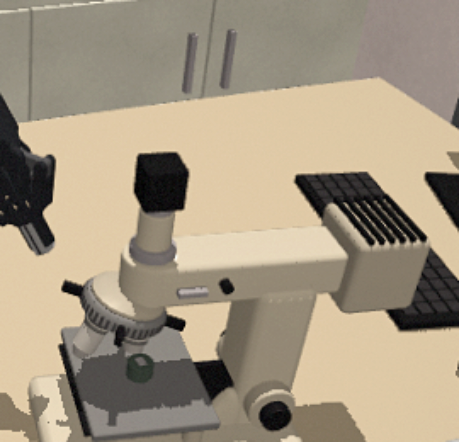

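```bash
cat > plan2.py <<'E'
from plan import *
def pose(phi,back=0.,r=.062,h=-.008,al=25,k=.3,up=0):
    f=np.radians(phi); P=W(p,C+r*rad(f)+h*n)[0]; al=np.radians(al)
    d=p[2]+np.radians(190+k*(phi-190)); rho=np.array([np.cos(d),np.sin(d),0])
    a=f+p[2]; t=np.array([-np.sin(a),np.cos(a),0])
    z=-(np.sin(al)*rho+np.array([0,0,np.cos(al)])); x=-t-z*np.dot(-t,z); x/=np.linalg.norm(x); y=np.cross(z,x)
    return P-(.073+back)*z+np.array([0,0,up]), Ro.from_matrix(np.c_[x,y,z])
E
python3 - <<'E'
from plan2 import *
s=r.sense()
a=pose(138,.08)
# pull back while keeping orientation first
rows([a]); rows([pose(138)],a)
rows([pose(x) for x in [142,146,150,190,194,215,219]],pose(138))
E
```

```text
[-33.2  47.5 -25.4] [0.261 0.252 0.035] [ 0.515 -0.019  0.34 ]
[ 0.  0. 80.] [0. 0. 0.] [0.523 0.014 0.267]
[-4.5  0.8 -1.6] [ 0.005  0.007 -0.066] [0.527 0.01  0.268]
[-4.6  0.8 -1.5] [ 0.004  0.008 -0.066] [0.53  0.007 0.269]
[-4.6  0.7 -1.4] [ 0.004  0.008 -0.065] [0.534 0.004 0.269]
[-45.2  17.7  -3.8] [ 0.02   0.088 -0.639] [ 0.581 -0.01   0.271]
[-5.   0.   0.3] [-0.     0.009 -0.063] [ 0.586 -0.01   0.271]
[-25.4   2.4   4.3] [-0.007  0.046 -0.334] [ 0.611 -0.004  0.269]
[-4.8 -0.4  1.2] [-0.003  0.008 -0.064] [ 0.615 -0.002  0.268]
```

Call:
step_arm:
  steps: [0, 0, 0, -26, 0, 0, 0, 0, 0, 0, 0, 0.131, 0.126, 0.017, 0, 0, 0, 0, 0.131, 0.126, 0.017, 0, 0, 0, 0, 0, 0, 0, 0, 0, 0, 0, 0, 0, 0]

```text
time: 6.0
eef_pos: [0.4653, -0.0121, 0.3137]
orientation: [2.635, -0.126, 2.314]
force: [0.0, 0.5, 0.2]
gripper_width: -0.0007
```

```bash
python3 - <<'E'
from plan2 import *
print(r.sense()['joint_positions'])
rows([pose(138,.08)])
E
```

```text
[ 0.24953963  0.23928977 -0.10933849  2.2957841  -0.92349365  0.55897477
  1.64466283]
[-34.8  42.6 -11.5] [0.141 0.11  0.027] [ 0.515 -0.019  0.34 ]
```

Call:
step_arm:
  steps: [0, 0, 0, -11.5, 0.07, 0.055, 0.013, 0, -17, 21, 0, 0.07, 0.055, 0.013, 0, -17, 21, 0, 0, 0, 0, 0, 0, 0, 0, 0, 0, 0, 0, 0, 0, 0, 0, 0, 0]

```text
time: 6.5
eef_pos: [0.5139, -0.0164, 0.3315]
orientation: [2.772, -0.241, 2.338]
force: [-0.5, -0.1, 0.0]
gripper_width: 0.0003
```

```bash
python3 - <<'E'
from plan2 import *
print(r.sense()['joint_positions'])
rows([pose(138,.08)])
E
```

```text
[ 0.1562776   0.30582193 -0.02277218  2.09781599 -0.62596773  0.78742797
  1.31655258]
[-0.1  2.  -8.5] [-0.    -0.004 -0.001] [ 0.515 -0.019  0.34 ]
```

Call:
step_arm:
  steps: [0, 0, 2, 24, 0, 0, 0, 0, 0, 0, 24, 0, 0, 0, 0, 0, 0, 24, 0, 0, 0, 0, 0, 0, 0, 0, 0, 0]

```text
time: 6.9
eef_pos: [0.5203, 0.0151, 0.2649]
orientation: [2.776, -0.246, 2.339]
force: [-0.4, -0.1, -0.6]
gripper_width: -0.0003
```

```bash
python3 - <<'E'
from plan2 import *
print(r.sense()['joint_positions'])
rows([pose(138)])
cap('wrist','w4.png');cap('scene','s4.png'); a=cv2.imread('pics/s4.png')[60:320,330:600]; b=cv2.resize(a,None,fx=2.2,fy=2.2);cv2.imwrite('pics/s4c.png',np.hstack([cv2.convertScaleAbs(b,alpha=1.5)]))
E
```

```text
[ 0.13732141  0.40781452 -0.08161979  2.15112351 -0.71638945  0.6314878
  1.38214752]
[-2.3  2.3 -2.4] [-0.005 -0.009 -0.002] [0.523 0.014 0.267]
```

View pics/w4.png

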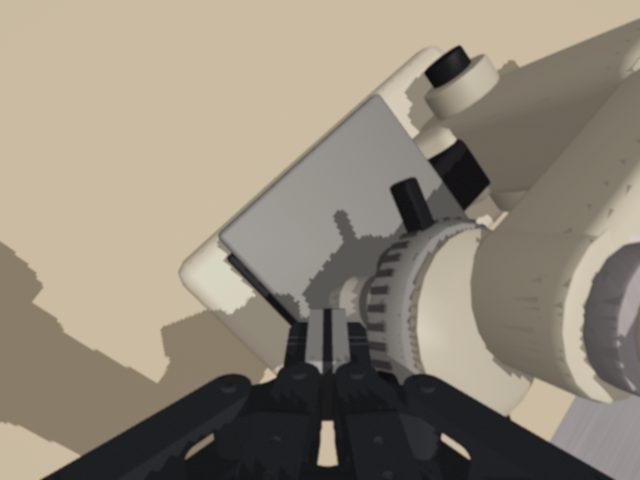

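View pics/s4c.png

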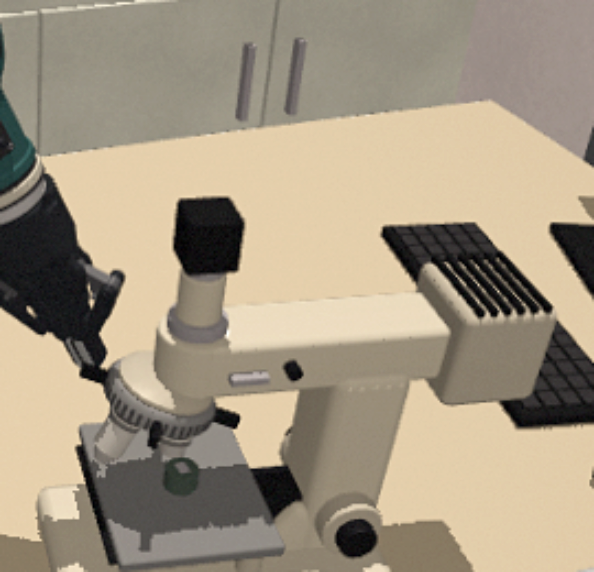

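```bash
python3 - <<'E'
from plan2 import *
rows([pose(x) for x in range(142,180,4)])
E
```

```text
[-4.7  1.7 -1.5] [ 0.004  0.004 -0.068] [0.527 0.01  0.268]
[-4.6  0.8 -1.5] [ 0.004  0.008 -0.066] [0.53  0.007 0.269]
[-4.6  0.7 -1.4] [ 0.004  0.008 -0.065] [0.534 0.004 0.269]
[-4.7  0.7 -1.2] [ 0.004  0.008 -0.065] [0.538 0.002 0.27 ]
[-4.8  0.6 -1.1] [ 0.003  0.008 -0.065] [ 0.543 -0.001  0.27 ]
[-4.8  0.6 -1. ] [ 0.003  0.008 -0.064] [ 0.547 -0.003  0.271]
[-4.9  0.5 -0.8] [ 0.003  0.008 -0.064] [ 0.552 -0.005  0.271]
[-4.9  0.4 -0.7] [ 0.002  0.009 -0.064] [ 0.556 -0.006  0.271]
[-4.9  0.4 -0.5] [ 0.002  0.009 -0.064] [ 0.561 -0.008  0.271]
[-4.9  0.3 -0.4] [ 0.001  0.009 -0.064] [ 0.566 -0.009  0.271]
```

Call:
step_arm:
  steps: [0, -4.7, 1.7, -1.5, 0.004, 0.004, -0.068, 0, -4.6, 0.8, -1.5, 0.004, 0.008, -0.066, 0, -4.6, 0.7, -1.4, 0.004, 0.008, -0.065, 0, -4.7, 0.7, -1.2, 0.004, 0.008, -0.065, 0, -4.8, 0.6, -1.1, 0.003, 0.008, -0.065, 0, -4.8, 0.6, -1, 0.003, 0.008, -0.064, 0, -4.9, 0.5, -0.8, 0.003, 0.008, -0.064, 0, -4.9, 0.4, -0.7, 0.002, 0.009, -0.064, 0, -4.9, 0.4, -0.5, 0.002, 0.009, -0.064, 0, -4.9, 0.3, -0.4, 0.001, 0.009, -0.064]

```text
time: 8.0
eef_pos: [0.5669, -0.0096, 0.273]
orientation: [2.71, -0.053, 2.974]
force: [-0.5, 0.8, -1.0]
gripper_width: -0.0006
```

```bash
python3 - <<'E'
from plan2 import *
print(r.sense()['joint_positions'])
rows([pose(x) for x in [178]])
rows([pose(x) for x in range(178,228,4)],pose(178))
cap('scene','s5.png'); a=cv2.imread('pics/s5.png')[60:320,330:600]; b=cv2.resize(a,None,fx=2.2,fy=2.2);cv2.imwrite('pics/s5c.png',np.hstack([cv2.convertScaleAbs(b,alpha=1.5)]))
E
```

```text
[ 0.25011606  0.47369902 -0.18571733  1.99611419 -0.52014291  0.76267892
  1.87017028]
[1.  0.  1.8] [-0.001  0.002  0.004] [ 0.566 -0.009  0.271]
[0. 0. 0.] [0. 0. 0.] [ 0.566 -0.009  0.271]
[-5.   0.2 -0.2] [ 0.001  0.009 -0.063] [ 0.571 -0.009  0.271]
[-5.   0.2 -0. ] [ 0.001  0.009 -0.063] [ 0.576 -0.01   0.271]
[-5.   0.1  0.1] [ 0.     0.009 -0.063] [ 0.581 -0.01   0.271]
[-5.   0.   0.3] [-0.     0.009 -0.063] [ 0.586 -0.01   0.271]
[-5.  -0.1  0.4] [-0.001  0.009 -0.063] [ 0.591 -0.009  0.271]
[-4.9 -0.1  0.6] [-0.001  0.009 -0.063] [ 0.596 -0.008  0.27 ]
[-4.9 -0.2  0.7] [-0.001  0.009 -0.064] [ 0.6   -0.007  0.27 ]
[-4.9 -0.2  0.9] [-0.002  0.009 -0.064] [ 0.605 -0.006  0.269]
[-4.8 -0.3  1. ] [-0.002  0.009 -0.064] [ 0.61  -0.004  0.269]
[-4.8 -0.4  1.2] [-0.003  0.008 -0.064] [ 0.614 -0.002  0.268]
[-4.7 -0.4  1.3] [-0.003  0.008 -0.064] [ 0.619 -0.     0.267]
[-4.7 -0.5  1.4] [-0.003  0.008 -0.065] [0.623 0.002 0.267]
```

View pics/s5c.png

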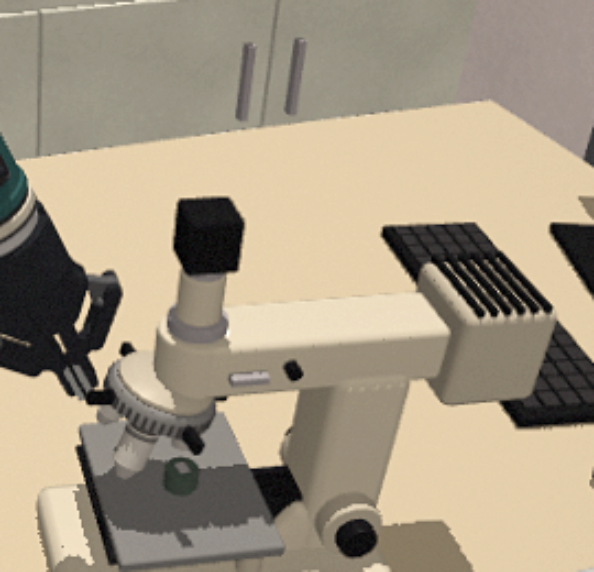

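Call:
step_arm:
  steps: [0, -4, 0.2, 1, 0, 0.01, -0.06, 0, -5, 0.2, 0, 0, 0.009, -0.063, 0, -5, 0.1, 0.1, 0, 0.009, -0.063, 0, -5, 0, 0.3, 0, 0.009, -0.063, 0, -5, 0, 0.4, 0, 0.009, -0.063, 0, -4.9, -0.1, 0.6, -0.001, 0.009, -0.063, 0, -4.9, -0.2, 0.7, -0.001, 0.009, -0.064, 0, -4.9, -0.2, 0.9, -0.002, 0.009, -0.064, 0, -4.8, -0.3, 1, -0.002, 0.009, -0.064]

```text
time: 8.95
eef_pos: [0.6094, -0.0048, 0.2686]
orientation: [2.72, 0.109, -2.76]
force: [-3.0, -2.0, 0.3]
gripper_width: -0.0003
```

Call:
step_arm:
  steps: [0, -4.8, -0.4, 1.2, -0.003, 0.008, -0.064, 0, -4.7, -0.4, 1.3, -0.003, 0.008, -0.064, 0, -4.7, -0.5, 1.4, -0.003, 0.008, -0.065, 0, 0, 0, 0, 0, 0, 0]

```text
time: 9.35
eef_pos: [0.6234, 0.0023, 0.2665]
orientation: [2.736, 0.166, -2.575]
force: [0.9, 0.1, 0.3]
gripper_width: 0.0001
```

```bash
python3 - <<'E'
from plan2 import *
print(r.sense()['joint_positions'])
rows([pose(x) for x in [226]])
cap('wrist','w6.png')
cap('scene','s6.png'); a=cv2.imread('pics/s6.png')[60:320,330:600]; b=cv2.resize(a,None,fx=2.2,fy=2.2);cv2.imwrite('pics/s6c.png',np.hstack([cv2.convertScaleAbs(b,alpha=1.5)]))
E
```

```text
[ 0.31357831  0.584765   -0.34277901  1.81996816 -0.31112612  0.88486039
  2.39936878]
[ 0.5  0.5 -0. ] [-0.     0.001 -0.003] [0.623 0.002 0.267]
```

View pics/s6c.png

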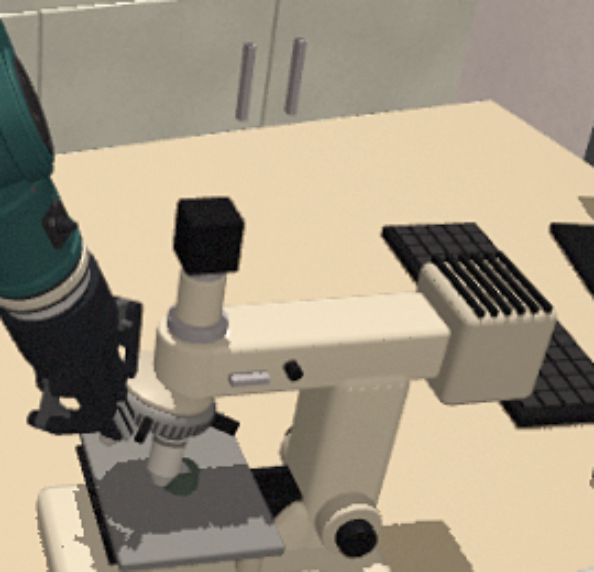

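View pics/w6.png

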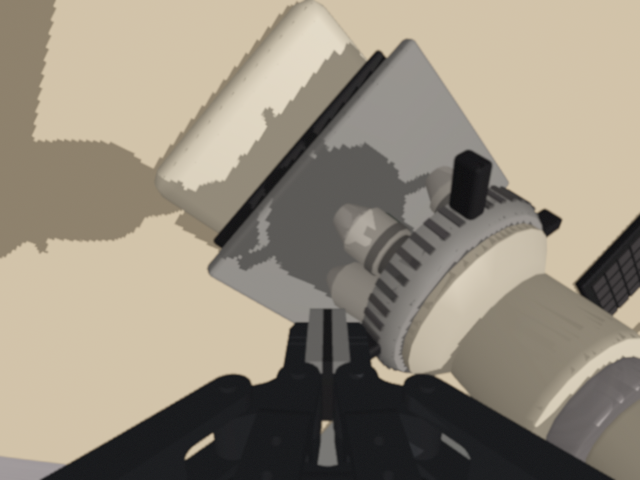

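```bash
python3 - <<'E'
from plan2 import *
rows([pose(226,.08)]+[pose(x,.08) for x in range(218,124,-8)]+[pose(128,.08),pose(128)])
P=pose(128)
E
```

```text
[  0.7   0.1 -80.1] [-0.     0.001 -0.004] [ 0.629 -0.031  0.339]
[10.6  2.4 -2.6] [ 0.006 -0.017  0.129] [ 0.62  -0.036  0.341]
[10.9  2.1 -2. ] [ 0.005 -0.017  0.128] [ 0.609 -0.04   0.342]
[11.1  1.7 -1.4] [ 0.003 -0.017  0.127] [ 0.598 -0.042  0.343]
[11.2  1.3 -0.8] [ 0.002 -0.018  0.127] [ 0.587 -0.044  0.344]
[11.3  0.9 -0.2] [ 0.    -0.018  0.127] [ 0.576 -0.044  0.344]
[11.3  0.5  0.4] [-0.002 -0.018  0.127] [ 0.564 -0.042  0.344]
[11.3  0.1  1. ] [-0.003 -0.017  0.127] [ 0.553 -0.04   0.344]
[11.2 -0.3  1.6] [-0.005 -0.017  0.128] [ 0.543 -0.036  0.343]
[11.  -0.7  2.2] [-0.006 -0.017  0.129] [ 0.532 -0.032  0.342]
[10.7 -1.   2.8] [-0.008 -0.016  0.13 ] [ 0.523 -0.026  0.341]
[10.4 -1.3  3.3] [-0.009 -0.015  0.132] [ 0.515 -0.019  0.34 ]
[10.1 -1.6  3.8] [-0.011 -0.014  0.133] [ 0.507 -0.011  0.338]
[ 2.4 -0.6  1. ] [-0.003 -0.003  0.034] [ 0.505 -0.009  0.338]
[-0.  0. 80.] [0. 0. 0.] [0.516 0.023 0.265]
```

Call:
step_arm:
  steps: [0, 2, 0, 0, 0, 0, 0, 0, 0, 0, -40, 0, 0, 0, 0, 0, 0, -40, 0, 0, 0, 0, 8.6, 2.4, -2.6, 0.006, -0.017, 0.129, 0, 10.9, 2.1, -2, 0.005, -0.017, 0.128, 0, 11.1, 1.7, -1.4, 0.003, -0.017, 0.127, 0, 11.2, 1.3, -0.8, 0.002, -0.018, 0.127, 0, 11.3, 0.9, -0.2, 0, -0.018, 0.127, 0, 11.3, 0.5, 0.4, -0.002, -0.018, 0.127, 0, 11.3, 0.1, 1, -0.003, -0.017, 0.127]

```text
time: 10.45
eef_pos: [0.5533, -0.0393, 0.3433]
orientation: [2.715, -0.096, 2.839]
force: [0.7, 0.2, -0.6]
gripper_width: -0.0002
```

Call:
step_arm:
  steps: [0, 11.2, -0.3, 1.6, -0.005, -0.017, 0.128, 0, 11, -0.7, 2.2, -0.006, -0.017, 0.129, 0, 10.7, -1, 2.8, -0.008, -0.016, 0.13, 0, 10.4, -1.3, 3.3, -0.009, -0.015, 0.132, 0, 10.1, -1.6, 3.8, -0.011, -0.014, 0.133, 0, 2.4, -0.6, 1, -0.003, -0.003, 0.034, 0, 0, 0, 0, 0, 0, 0, 0, 0, 0, 0, 0, 0, 0]

```text
time: 11.25
eef_pos: [0.5062, -0.0082, 0.3373]
orientation: [2.8, -0.28, 2.167]
force: [-0.3, 0.5, -0.1]
gripper_width: 0.0
```

```bash
python3 - <<'E'
from plan2 import *
print(r.sense()['joint_positions'])
rows([pose(x,.08) for x in [128]])
cap('wrist','w7.png')
cap('top','t7.png');a=cv2.imread('pics/t7.png')[185:295,180:300]
cv2.imwrite('pics/t7c.png',cv2.convertScaleAbs(cv2.resize(a,None,fx=5,fy=5,interpolation=cv2.INTER_CUBIC),alpha=1.8))
E
```

```text
[ 0.16025476  0.2786832  -0.04756541  2.12183929 -0.63072086  0.75463526
  1.13239393]
[-0.2 -1.1 -1. ] [ 0.002 -0.001 -0.002] [ 0.505 -0.009  0.338]
```

View pics/w7.png

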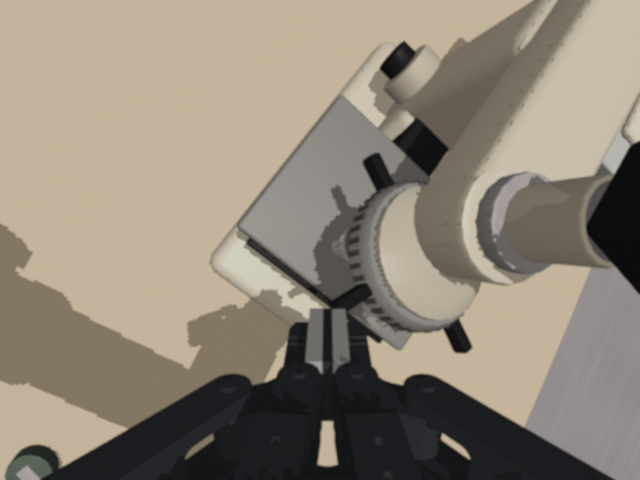

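View pics/t7c.png

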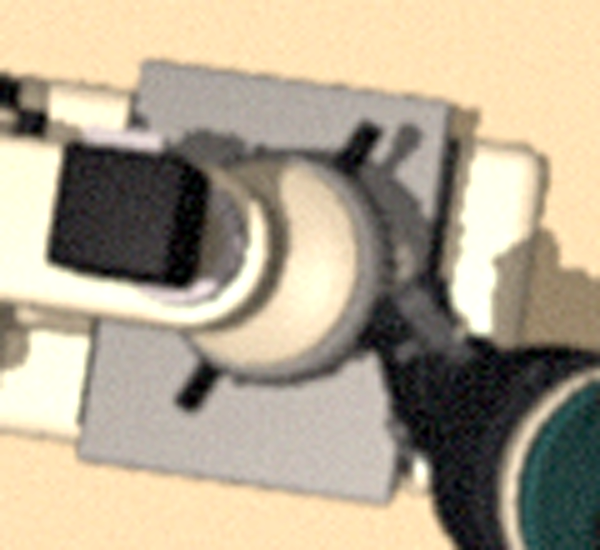

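```bash
python3 - <<'E'
from plan2 import *
c=load('w7')
th=np.radians(285)
for deg in (278,282,286,290):
    th=np.radians(deg); print(deg,[proj(c,W(p,tabp(th,k,.068)))[0].round(0).tolist() for k in (1,2,3)])
E
```

```text
278 [[384.0, 150.0], [328.0, 288.0], [453.0, 358.0]]
282 [[378.0, 152.0], [331.0, 296.0], [458.0, 355.0]]
286 [[373.0, 154.0], [334.0, 304.0], [463.0, 351.0]]
290 [[367.0, 156.0], [338.0, 312.0], [467.0, 347.0]]
```

Call:
step_arm:
  steps: [0, 0, -1, 27, 0, 0, 0, 0, 0, 0, 26, 0, 0, 0, 0, 0, 0, 26, 0, 0, 0, 0, 0, 0, 0, 0, 0, 0]

```text
time: 11.75
eef_pos: [0.5144, 0.0246, 0.2627]
orientation: [2.805, -0.285, 2.168]
force: [-0.3, -0.7, 0.3]
gripper_width: 0.0004
```

```bash
python3 - <<'E'
from plan2 import *
print(r.sense()['joint_positions'])
rows([pose(x) for x in range(132,204,4)])
E
```

```text
[ 0.14386414  0.39840213 -0.11595467  2.17926737 -0.74078814  0.57795803
  1.2190154 ]
[-5.5  2.  -4.8] [ 0.003  0.001 -0.07 ] [0.518 0.019 0.266]
[-4.4  0.9 -1.8] [ 0.005  0.007 -0.067] [0.522 0.016 0.267]
[-4.5  0.8 -1.7] [ 0.005  0.007 -0.066] [0.525 0.012 0.268]
[-4.5  0.8 -1.6] [ 0.005  0.008 -0.066] [0.529 0.009 0.268]
[-4.6  0.8 -1.4] [ 0.004  0.008 -0.065] [0.532 0.006 0.269]
[-4.7  0.7 -1.3] [ 0.004  0.008 -0.065] [0.536 0.003 0.27 ]
[-4.7  0.7 -1.2] [ 0.003  0.008 -0.065] [0.54  0.001 0.27 ]
[-4.8  0.6 -1. ] [ 0.003  0.008 -0.064] [ 0.545 -0.002  0.271]
[-4.8  0.5 -0.9] [ 0.003  0.008 -0.064] [ 0.549 -0.004  0.271]
[-4.9  0.5 -0.7] [ 0.002  0.009 -0.064] [ 0.554 -0.006  0.271]
[-4.9  0.4 -0.6] [ 0.002  0.009 -0.064] [ 0.559 -0.007  0.271]
[-4.9  0.3 -0.4] [ 0.002  0.009 -0.064] [ 0.564 -0.008  0.271]
[-5.   0.3 -0.3] [ 0.001  0.009 -0.063] [ 0.568 -0.009  0.271]
[-5.   0.2 -0.1] [ 0.001  0.009 -0.063] [ 0.573 -0.01   0.271]
[-5.   0.1  0. ] [ 0.     0.009 -0.063] [ 0.578 -0.01   0.271]
[-5.   0.1  0.2] [ 0.     0.009 -0.063] [ 0.583 -0.01   0.271]
[-5.  -0.   0.3] [-0.     0.009 -0.063] [ 0.588 -0.01   0.271]
[-4.9 -0.1  0.5] [-0.001  0.009 -0.063] [ 0.593 -0.009  0.271]
```

Call:
step_arm:
  steps: [0, -5.5, 2, -4.8, 0.003, 0, -0.07, 0, -4.4, 0.9, -1.8, 0.005, 0.007, -0.067, 0, -4.5, 0.8, -1.7, 0.005, 0.007, -0.066, 0, -4.5, 0.8, -1.6, 0.005, 0.008, -0.066, 0, -4.6, 0.8, -1.4, 0.004, 0.008, -0.065, 0, -4.7, 0.7, -1.3, 0.004, 0.008, -0.065, 0, -4.7, 0.7, -1.2, 0.003, 0.008, -0.065, 0, -4.8, 0.6, -1, 0.003, 0.008, -0.064, 0, -4.8, 0.5, -0.9, 0.003, 0.008, -0.064, 0, -4.9, 0.5, -0.7, 0.002, 0.009, -0.064]

```text
time: 12.75
eef_pos: [0.555, -0.0079, 0.2746]
orientation: [2.717, -0.095, 2.815]
force: [-0.8, 0.4, -0.9]
gripper_width: 0.0
```

Call:
step_arm:
  steps: [0, -4.9, 0.4, -0.6, 0.002, 0.009, -0.064, 0, -4.9, 0.3, -0.4, 0.002, 0.009, -0.064, 0, -5, 0.3, -0.3, 0.001, 0.009, -0.063, 0, -5, 0.2, -0.1, 0.001, 0.009, -0.063, 0, -5, 0.1, 0, 0, 0.009, -0.063, 0, -5, 0.1, 0.2, 0, 0.009, -0.063, 0, -5, 0, 0.3, 0, 0.009, -0.063, 0, 0, 0, 0, 0, 0, 0, 0, 0, 0, 0, 0, 0, 0]

```text
time: 13.65
eef_pos: [0.59, -0.0118, 0.2745]
orientation: [2.71, 0.033, -3.043]
force: [-0.5, -0.6, 0.4]
gripper_width: 0.0
```

```bash
python3 - <<'E'
from plan2 import *
rows([pose(x) for x in [196,198,200,202,204,206,208]])
c=cap('wrist','w8.png')
for deg in (340,344,348,352,356,360):
    th=np.radians(deg); print(deg,[proj(c,W(p,tabp(th,k,.068)))[0].round(0).tolist() for k in (1,2,3)])
E
```

```text
[1.6 0.8 4.3] [-0.004  0.007 -0.003] [ 0.588 -0.01   0.271]
[-2.5 -0.1  0.2] [-0.     0.004 -0.032] [ 0.591 -0.009  0.271]
[-2.5 -0.1  0.3] [-0.     0.004 -0.032] [ 0.593 -0.009  0.271]
[-2.5 -0.1  0.3] [-0.001  0.004 -0.032] [ 0.596 -0.008  0.27 ]
[-2.5 -0.1  0.3] [-0.001  0.004 -0.032] [ 0.598 -0.008  0.27 ]
[-2.4 -0.1  0.4] [-0.001  0.004 -0.032] [ 0.6   -0.007  0.27 ]
[-2.4 -0.2  0.4] [-0.001  0.004 -0.032] [ 0.603 -0.007  0.27 ]
340 [[450.0, 137.0], [331.0, 354.0], [435.0, 380.0]]
344 [[443.0, 140.0], [333.0, 363.0], [441.0, 375.0]]
348 [[435.0, 145.0], [334.0, 371.0], [446.0, 370.0]]
352 [[427.0, 150.0], [337.0, 378.0], [451.0, 365.0]]
356 [[419.0, 156.0], [340.0, 384.0], [456.0, 359.0]]
360 [[411.0, 163.0], [343.0, 389.0], [461.0, 353.0]]
```

View pics/w8.png

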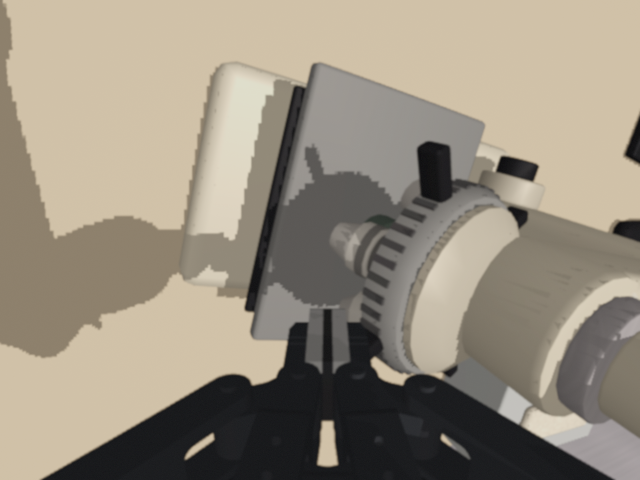

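Call:
step_arm:
  steps: [0, 0, 0.5, 2, 0, 0.006, -0.005, 0, -1.5, 0, 1, 0, 0.004, -0.032, 0, -2.5, 0, 0.3, 0, 0.004, -0.032, 0, -2.5, 0, 0.3, 0, 0.004, -0.032, 0, 0, 0, 0, 0, 0, 0, 0, 0, 0, 0, 0, 0, 0]

```text
time: 14.3
eef_pos: [0.5958, -0.0079, 0.2708]
orientation: [2.713, 0.058, -2.942]
force: [-0.1, -0.4, -0.3]
gripper_width: 0.0
```

```bash
python3 - <<'E'
from plan2 import *
rows([pose(x) for x in [204,206,208]])
c=cap('wrist','w9.png')
for deg in (348,352,356,360,364):
    th=np.radians(deg); print(deg,[proj(c,W(p,tabp(th,k,.068)))[0].round(0).tolist() for k in (1,2,3)])
E
```

```text
[-2.1 -0.8  0.6] [-0.005  0.004 -0.028] [ 0.598 -0.008  0.27 ]
[-2.4 -0.1  0.4] [-0.001  0.004 -0.032] [ 0.6   -0.007  0.27 ]
[-2.4 -0.2  0.4] [-0.001  0.004 -0.032] [ 0.603 -0.007  0.27 ]
348 [[453.0, 146.0], [327.0, 369.0], [435.0, 381.0]]
352 [[444.0, 150.0], [329.0, 376.0], [440.0, 376.0]]
356 [[436.0, 156.0], [331.0, 383.0], [446.0, 371.0]]
360 [[427.0, 162.0], [334.0, 390.0], [451.0, 366.0]]
364 [[419.0, 169.0], [337.0, 395.0], [457.0, 360.0]]
```

View pics/w9.png

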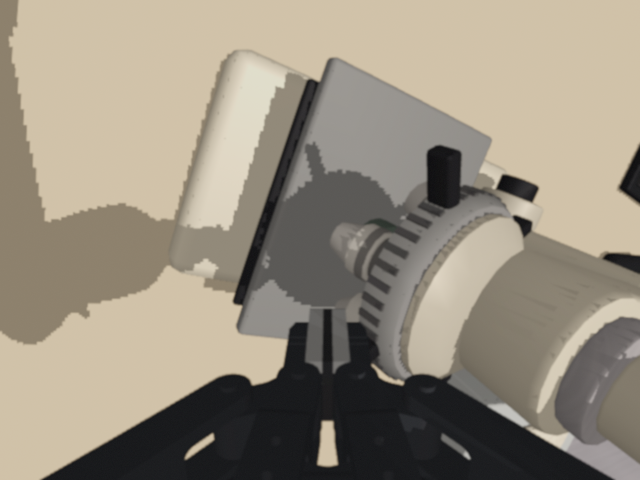

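Call:
step_arm:
  steps: [0, -2, -0.5, 0.5, 0, 0.004, -0.028, 0, -2.4, -0.1, 0.4, 0, 0.004, -0.032, 0, 0, 0, 0, 0, 0, 0, 0, 0, 0, 0, 0, 0, 0]

```text
time: 14.75
eef_pos: [0.6003, -0.0072, 0.2701]
orientation: [2.717, 0.076, -2.884]
force: [1.0, 0.2, -0.0]
gripper_width: 0.0003
```

```bash
python3 - <<'E'
from plan2 import *
rows([pose(x) for x in [206,208]])
c=cap('wrist','w10.png')
for deg in (352,356,360,364):
    th=np.radians(deg); print(deg,[proj(c,W(p,tabp(th,k,.068)))[0].round(0).tolist() for k in (1,2,3)])
E
```

```text
[ 0.  -0.3  0.1] [-0.006  0.001  0.001] [ 0.6   -0.007  0.27 ]
[-2.4 -0.2  0.4] [-0.001  0.004 -0.032] [ 0.603 -0.007  0.27 ]
352 [[458.0, 147.0], [328.0, 369.0], [436.0, 378.0]]
356 [[449.0, 152.0], [330.0, 377.0], [441.0, 373.0]]
360 [[441.0, 157.0], [332.0, 383.0], [447.0, 368.0]]
364 [[432.0, 164.0], [334.0, 389.0], [452.0, 363.0]]
```

View pics/w10.png

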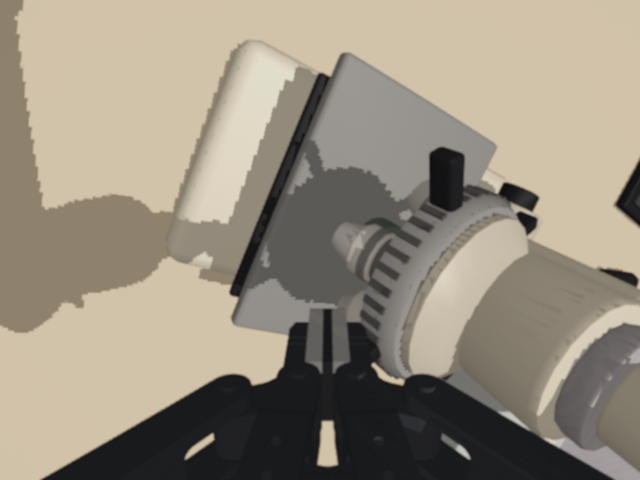

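Call:
step_arm:
  steps: [0, 4, 0, 0, 0, 0, 0, 0, 0, 0, 0, 0, 0, 0, 0, 0, 0, -20, 0, 0, 0, 0, 0, 0, -40, 0, 0, 0, 0, 0, 0, -40, 0, 0, 0, 0, 0, -40, 0, 0, 0, 0, 0, 0, -40, -10, 0, 0, 0, 0, 0, 0, 0, 0, 0, 0]

```text
time: 15.6
eef_pos: [0.6218, -0.132, 0.3351]
orientation: [2.722, 0.073, -2.893]
force: [0.5, -0.1, 0.4]
gripper_width: 0.0001
```

```bash
python3 - <<'E'
from plan2 import *
s=r.sense();print(s['eef_pos'],s['joint_positions'])
c=cap('wrist','w11.png')
for deg in (348,352,356,360,364):
    th=np.radians(deg); print(deg,[proj(c,W(p,tabp(th,k,.068)))[0].round(0).tolist() for k in (1,2,3)])
print(proj(c,W(p,tip(0,0))),proj(c,W(p,np.array([[0,0,.1],[0,0,.12],[0,0,.129]]))))
cap('scene','s11.png');a=cv2.imread('pics/s11.png')[190:300,340:470]
cv2.imwrite('pics/s11c.png',cv2.convertScaleAbs(cv2.resize(a,None,fx=5.4,fy=5.4,interpolation=cv2.INTER_CUBIC),alpha=1.8))
E
```

```text
[ 0.62176772 -0.13204694  0.33506096] [ 0.4674758   0.52338942 -0.2727328   1.72079876 -0.30847641  1.06727559
  2.22599233]
348 [[547.0, 136.0], [468.0, 265.0], [508.0, 299.0]]
352 [[544.0, 138.0], [467.0, 271.0], [512.0, 297.0]]
356 [[540.0, 141.0], [466.0, 276.0], [515.0, 294.0]]
360 [[535.0, 144.0], [466.0, 281.0], [518.0, 291.0]]
364 [[531.0, 147.0], [466.0, 286.0], [522.0, 287.0]]
[[481.87996745 209.86743401]] [[459.0213511  200.31092218]
 [473.75807519 206.46605154]
 [480.80170569 209.41571414]]
```

View pics/w11.png

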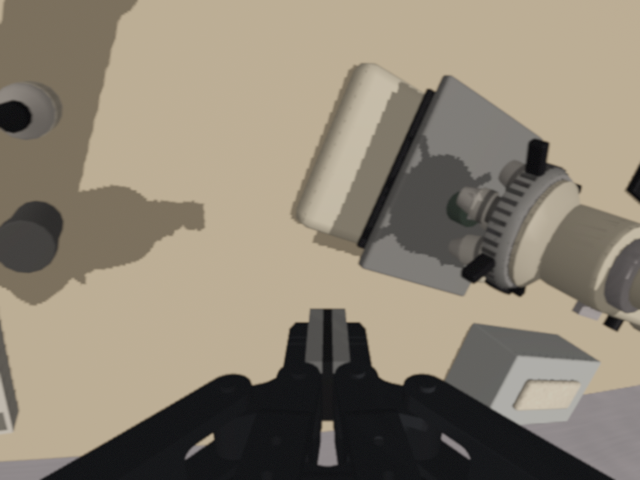

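View pics/s11c.png

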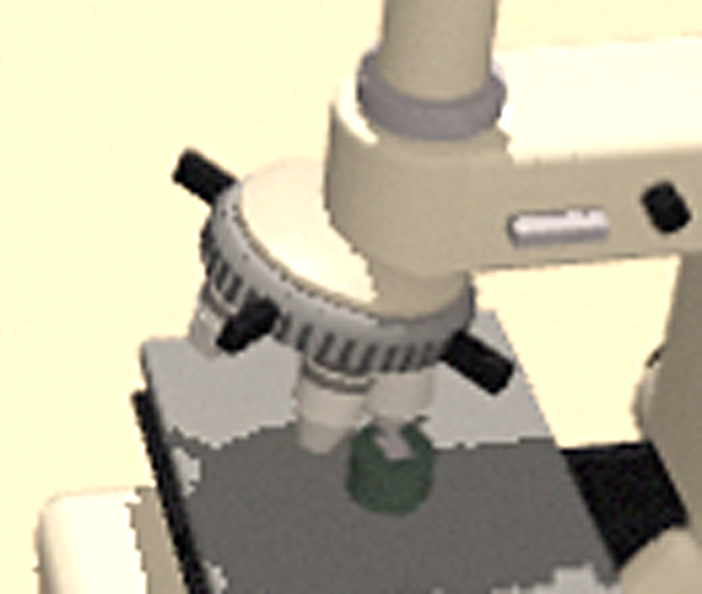

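```bash
python3 - <<'E'
from plan2 import *
S=load('s11');Wc=load('w11')
sc=lambda a:np.array((340+a[0]/5.4,190+a[1]/5.4))
a=cv2.imread('pics/w11.png')[120:310,430:590]
cv2.imwrite('pics/w11c.png',cv2.resize(a,None,fx=3.1,fy=3.1,interpolation=cv2.INTER_CUBIC))
for deg in (352,356,358,360,362,364):
    th=np.radians(deg)
    print(deg,[((proj(S,W(p,tabp(th,k,.068)))[0]-sc(o))).round(1).tolist() for k,o in ((1,(185,165)),(2,(225,345)),(3,(505,375)))])
im=cv2.imread('pics/s11c.png')
for k in range(4):
    q=lambda P:tuple(int(x) for x in (proj(S,W(p,P))[0]-[340,190])*5.4)
    cv2.line(im,q(mount(0,k)),q(tip(0,k)),[(0,0,255),(0,255,0),(255,0,0),(255,0,255)][k],2)
    cv2.line(im,q(tabp(0,k,.046)),q(tabp(0,k,.068)),(0,255,255),1)
cv2.imwrite('pics/ov11.png',im)
E
```

```text
352 [[0.8, -1.7], [-2.4, -3.8], [-1.7, 2.0]]
356 [[-0.8, -1.1], [-0.3, -2.2], [-0.3, 1.1]]
358 [[-1.5, -0.7], [0.8, -1.4], [0.4, 0.6]]
360 [[-2.2, -0.3], [1.9, -0.7], [1.0, 0.1]]
362 [[-2.8, 0.1], [3.0, 0.0], [1.5, -0.4]]
364 [[-3.4, 0.6], [4.2, 0.8], [2.0, -0.9]]
```

View pics/ov11.png

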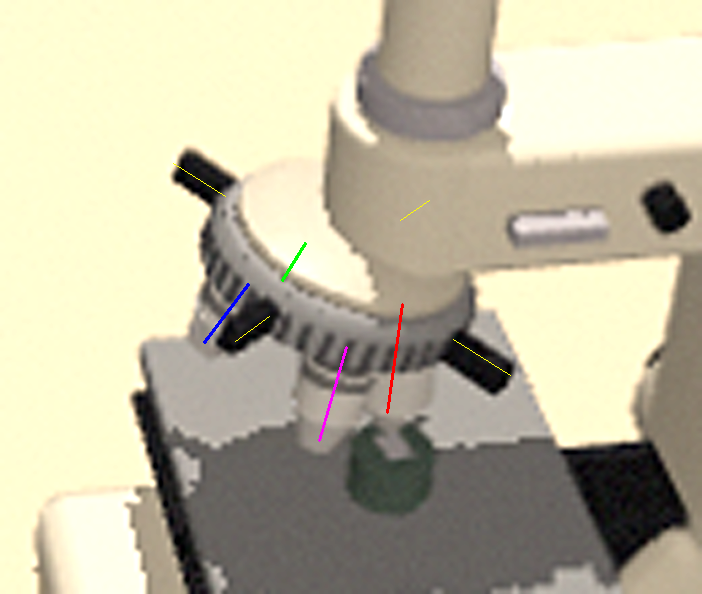

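View pics/w11c.png

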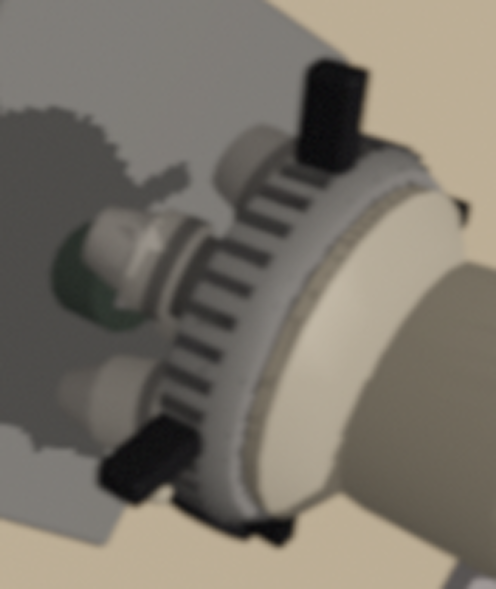

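```bash
python3 - <<'E'
from plan2 import *
Wc=load('w11')
a=cv2.imread('pics/w11.png')[60:310,350:600]
cv2.imwrite('pics/w11d.png',cv2.resize(a,None,fx=2.4,fy=2.4,interpolation=cv2.INTER_CUBIC))
E
```

```text
(no output)
```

View pics/w11d.png

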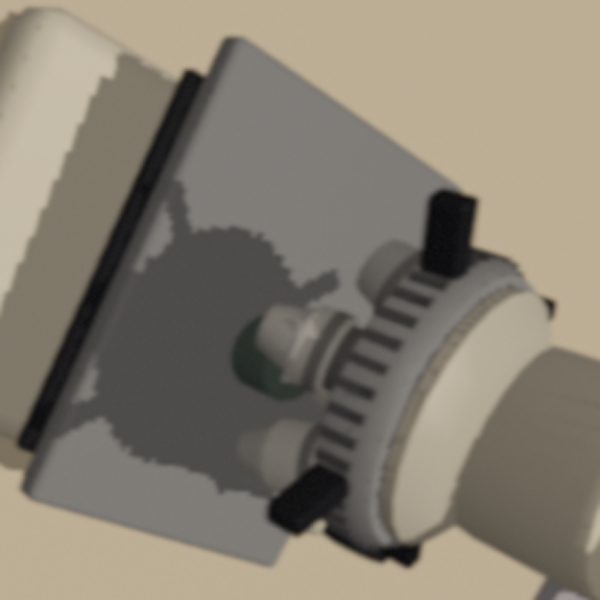

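Call:
step_arm:
  steps: [0, 0, -40, -20, 0, 0, 0, 0, 0, -40, -20, 0, 0, 0, 0, 0, -40, -20, 0, 0, 0, 0, 0, -40, -20, 0, 0, 0, 0, 0, 0, 0, 0, 0, 0, 0, 0, 0, 0, 0, 0, 0]

```text
time: 16.3
eef_pos: [0.6665, -0.2964, 0.3435]
orientation: [2.716, 0.075, -2.884]
force: [-0.1, 0.4, 0.1]
gripper_width: 0.0
```

```bash
python3 - <<'E'
from plan2 import *
s=r.sense();print(s['eef_pos'],s['force'])
cap('top','t12.png');a=cv2.imread('pics/t12.png')[185:295,180:300]
cv2.imwrite('pics/t12c.png',cv2.convertScaleAbs(cv2.resize(a,None,fx=5,fy=5,interpolation=cv2.INTER_CUBIC),alpha=1.8))
cap('scene','s12.png')
E
```

```text
[ 0.66654363 -0.29642808  0.34352097] [-0.1033572   0.39168324  0.0610549 ]
```

View pics/t12c.png

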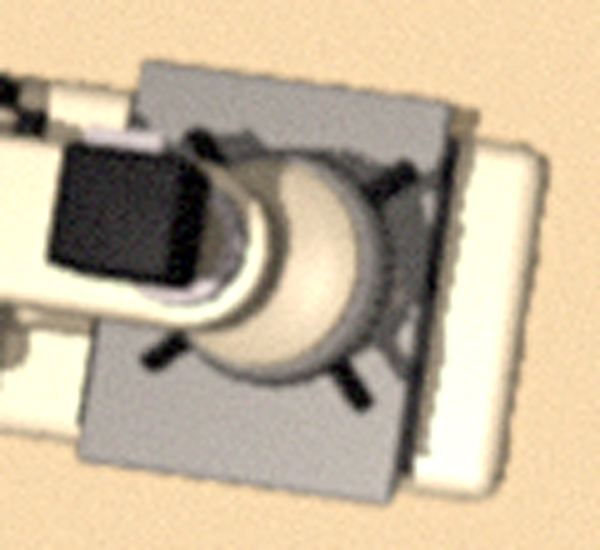

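View pics/s12.png

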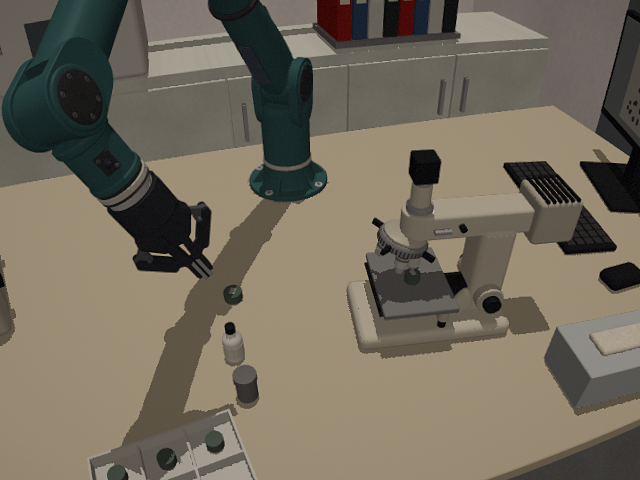

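```bash
python3 - <<'E'
from plan2 import *
T=load('t12');S=load('s12');X=load('w11')
tc=lambda a:np.array((180+a[0]/5,185+a[1]/5)); sc=lambda a:np.array((340+a[0]/5.4,190+a[1]/5.4)); xc=lambda a:np.array((350+a[0]/2.4,60+a[1]/2.4))
tops=[((412,172),2),((363,405),1),((147,362),0)]
sp=[((185,165),1),((225,345),2),((505,375),3)]
stT=[((142,62),1,-1),((452,103),-1,-1),((390,500),-1,1),((80,460),1,1)]
stX=[((232,38),-1,1),((27,492),-1,-1),((272,566),1,-1)] if 0 else []
for nm,ob in (('top',[(T,tc(a),k) for a,k in tops]),('scene',[(S,sc(a),k) for a,k in sp]),('wrist',[(X,xc((453,197)),1),(X,xc((283,517)),2)])):
    def res(v):
        o=[]
        for c,uv,k in ob: o+=list(proj(c,W([v[0],v[1],p[2]],tabp(v[2],k,.068)))[0]-uv)
        return o
    q=least_squares(res,[p[0],p[1],0.]);print(nm,q.x[:2],np.degrees(q.x[2]),q.cost)
E
```

```text
top [0.58195987 0.10579624] -3.654010554891877 1.1647364018817061
scene [0.58504555 0.10635111] -2.726139038683579 2.4233424231752836
wrist [0.5833649  0.10736069] -3.4001371449800546 2.1501632879223056
```

```bash
python3 - <<'E'
from plan2 import *
rows([pose(200,.10),pose(200)]); rows([pose(x) for x in range(200,214,2)],pose(200))
E
```

```text
[  4.5 237.2  88.7] [-0.001 -0.014  0.099] [ 0.596 -0.051  0.361]
[ -0.  -0. 100.] [0. 0. 0.] [ 0.593 -0.009  0.271]
[0. 0. 0.] [0. 0. 0.] [ 0.593 -0.009  0.271]
[-2.5 -0.1  0.3] [-0.001  0.004 -0.032] [ 0.596 -0.008  0.27 ]
[-2.5 -0.1  0.3] [-0.001  0.004 -0.032] [ 0.598 -0.008  0.27 ]
[-2.4 -0.1  0.4] [-0.001  0.004 -0.032] [ 0.6   -0.007  0.27 ]
[-2.4 -0.2  0.4] [-0.001  0.004 -0.032] [ 0.603 -0.007  0.27 ]
[-2.4 -0.2  0.4] [-0.001  0.004 -0.032] [ 0.605 -0.006  0.269]
[-2.4 -0.2  0.5] [-0.001  0.004 -0.032] [ 0.607 -0.005  0.269]
```

Call:
step_arm:
  steps: [0, 0.9, 40, 15, 0, 0, 0.1, 0, 4, 40, 15, 0, -0.014, 0, 0, 4, 40, 15, 0, 0, 0, 0, 4, 40, 15, 0, 0, 0, 0, 4, 40, 15, 0, 0, 0, 0, 4, 36, 13, 0, 0, 0, 0, 0, 0, 0, 0, 0, 0, 0, 0, 0, 0, 0, 0, 0]

```text
time: 17.2
eef_pos: [0.5995, -0.0498, 0.3617]
orientation: [2.711, 0.047, -2.975]
force: [-0.3, 0.1, 0.4]
gripper_width: 0.0002
```

```bash
python3 - <<'E'
from plan2 import *
rows([pose(200,.10),pose(200)])
E
```

```text
[ 3.8 -0.8  0.1] [-0.004 -0.     0.002] [ 0.596 -0.051  0.361]
[ -0.  -0. 100.] [0. 0. 0.] [ 0.593 -0.009  0.271]
```

Call:
step_arm:
  steps: [0, 3.8, -0.8, 0, 0, 0, 0, 0, 0, 0, 33, 0, 0, 0, 0, 0, 0, 33, 0, 0, 0, 0, 0, 0, 33, 0, 0, 0, 0, 0, 0, 0, 0, 0, 0]

```text
time: 17.7
eef_pos: [0.5915, -0.0126, 0.2667]
orientation: [2.708, 0.038, -2.979]
force: [-0.7, -0.5, 0.2]
gripper_width: -0.0
```

```bash
python3 - <<'E'
from plan2 import *
rows([pose(200)]);print(r.sense()['force'])
E
```

```text
[-2.3  4.6 -1.9] [-0.001 -0.007 -0.006] [ 0.593 -0.009  0.271]
[-0.73001527 -0.54872452  0.22149094]
```

Now push in single 1–2 mm rows, watching the force for the detent.

Call:
step_arm:
  steps: [0, -2.3, 2, 0, 0, 0, 0, 0, -2.5, 0, 0, 0, 0.004, -0.032, 0, -2.5, 0, 0, 0, 0.004, -0.032, 0, 0, 0, 0, 0, 0, 0]

```text
time: 18.1
eef_pos: [0.6027, -0.0109, 0.2731]
orientation: [2.717, 0.069, -2.919]
force: [-0.5, -0.2, -0.1]
gripper_width: -0.0001
```

Call:
step_arm:
  steps: [0, -2.5, 0, 0, 0, 0.004, -0.032, 0, 0, 0, 0, 0, 0, 0]

```text
time: 18.3
eef_pos: [0.6042, -0.0097, 0.2723]
orientation: [2.718, 0.077, -2.887]
force: [-0.0, -0.5, -0.0]
gripper_width: -0.0001
```

Call:
step_arm:
  steps: [0, -1.2, 0, 0, 0, 0.002, -0.016, 0, 0, 0, 0, 0, 0, 0]

```text
time: 18.5
eef_pos: [0.6049, -0.0093, 0.272]
orientation: [2.719, 0.08, -2.872]
force: [0.6, -0.0, 0.9]
gripper_width: -0.0003
```

```bash
python3 - <<'E'
from plan2 import *
rows([pose(207)])
c=cap('wrist','w13.png')
for deg in (352,356,360,364):
    th=np.radians(deg); print(deg,[proj(c,W(p,tabp(th,k,.068)))[0].round(0).tolist() for k in (1,2,3)])
a=cv2.imread('pics/w13.png')[120:320,330:550];cv2.imwrite('pics/w13c.png',cv2.resize(a,None,fx=3,fy=3,interpolation=cv2.INTER_CUBIC))
E
```

```text
[2.8 1.9 3.1] [-0.007  0.002 -0.003] [ 0.602 -0.007  0.27 ]
352 [[465.0, 138.0], [334.0, 356.0], [438.0, 370.0]]
356 [[457.0, 142.0], [335.0, 364.0], [443.0, 366.0]]
360 [[448.0, 147.0], [337.0, 371.0], [449.0, 361.0]]
364 [[439.0, 153.0], [339.0, 377.0], [455.0, 355.0]]
```

View pics/w13c.png

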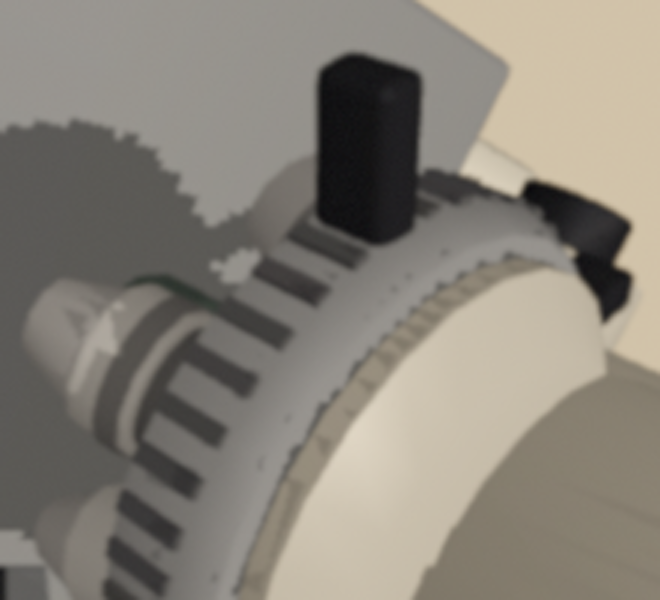

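Call:
step_arm:
  steps: [0, -1.2, 0, 0.3, 0, 0.002, -0.016, 0, 0, 0, 0, 0, 0, 0]

```text
time: 18.75
eef_pos: [0.6061, -0.0088, 0.2718]
orientation: [2.72, 0.085, -2.857]
force: [-0.6, -0.8, 0.2]
gripper_width: -0.0001
```

Call:
step_arm:
  steps: [0, -1.2, 0, 0.3, 0, 0.002, -0.016, 0, 0, 0, 0, 0, 0, 0]

```text
time: 18.95
eef_pos: [0.6072, -0.0083, 0.2716]
orientation: [2.721, 0.09, -2.841]
force: [0.4, -0.5, -0.6]
gripper_width: 0.0002
```

```bash
python3 - <<'E'
from plan2 import *
rows([pose(210)])
f=[]
for i in range(3): c=cap('scene','s14.png'); f.append(r.sense()['force'])
print(np.array(f).round(2))
a=cv2.imread('pics/s14.png')[190:300,340:470]
cv2.imwrite('pics/s14c.png',cv2.convertScaleAbs(cv2.resize(a,None,fx=5.4,fy=5.4,interpolation=cv2.INTER_CUBIC),alpha=1.8))
E
```

```text
[1.5 1.7 3.2] [-0.008  0.004 -0.018] [ 0.605 -0.006  0.269]
[[-0.26 -0.25 -0.26]
 [ 0.42 -0.61  0.53]
 [-0.04  0.54 -0.62]]
```

View pics/s14c.png

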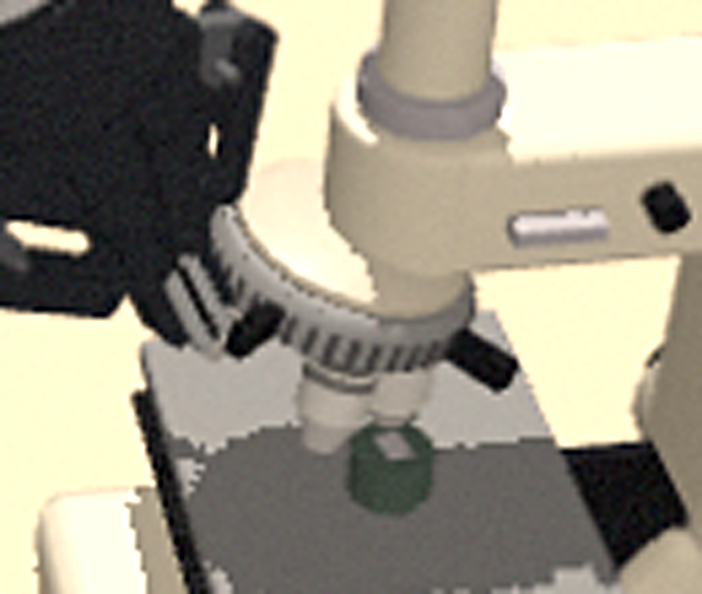

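Call:
step_arm:
  steps: [0, 4, 0, 0, 0, 0, 0, 0, 0, 0, 0, 0, 0, 0, 0, 0, 0, 0, 0, 0, 0]

```text
time: 19.4
eef_pos: [0.603, -0.0098, 0.2713]
orientation: [2.721, 0.089, -2.842]
force: [0.2, 0.3, 0.1]
gripper_width: -0.0003
```

```bash
python3 - <<'E'
from plan2 import *
cap('scene','s15.png')
ims=[cv2.imread(f'pics/{n}.png')[225:270,370:440] for n in ('s12','s14','s15')]
ims=[cv2.convertScaleAbs(cv2.resize(a,None,fx=7,fy=7,interpolation=cv2.INTER_CUBIC)[:, :],alpha=1.8) for a in ims]
print(ims[0].shape)
cv2.imwrite('pics/cmp.png',cv2.resize(np.vstack(ims),None,fx=.62*1,fy=.62))
E
```

```text
(315, 490, 3)
```

View pics/cmp.png

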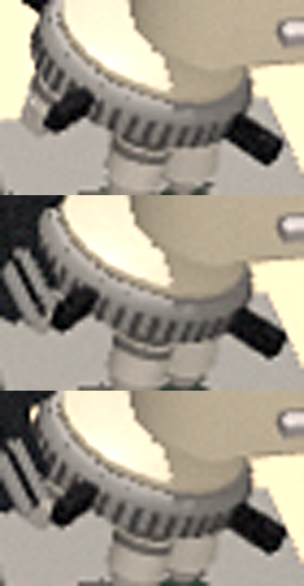

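Call:
step_arm:
  steps: [0, 0, 0, -40, 0, 0, 0, 0, 0, 0, -40, 0, 0, 0, 0, 0, -40, -20, 0, 0, 0, 0, 0, -40, -20, 0, 0, 0, 0, 0, -40, -10, 0, 0, 0, 0, 0, -40, 0, 0, 0, 0, 0, 0, -40, 0, 0, 0, 0, 0, 0, 0, 0, 0, 0, 0]

```text
time: 20.25
eef_pos: [0.6689, -0.2434, 0.3041]
orientation: [2.724, 0.084, -2.85]
force: [-1.2, 0.1, -0.8]
gripper_width: -0.0
```

```bash
python3 - <<'E'
from plan2 import *
T=cap('top','t16.png');S=cap('scene','s16.png')
# black tab centroids: compare t12,t16 ; s12,s16
def crop(f,x0,y0,w,h,s): 
    a=cv2.imread(f'pics/{f}.png')[y0:y0+h,x0:x0+w]; return cv2.convertScaleAbs(cv2.resize(a,None,fx=s,fy=s,interpolation=cv2.INTER_CUBIC),alpha=1.8)
cv2.imwrite('pics/c16.png',np.hstack([crop('t12',205,205,65,70,6),crop('t16',205,205,65,70,6)]))
cv2.imwrite('pics/d16.png',np.hstack([crop('s12',370,210,70,70,5.6),crop('s16',370,210,70,70,5.6)]))
E
```

```text
(no output)
```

View pics/c16.png

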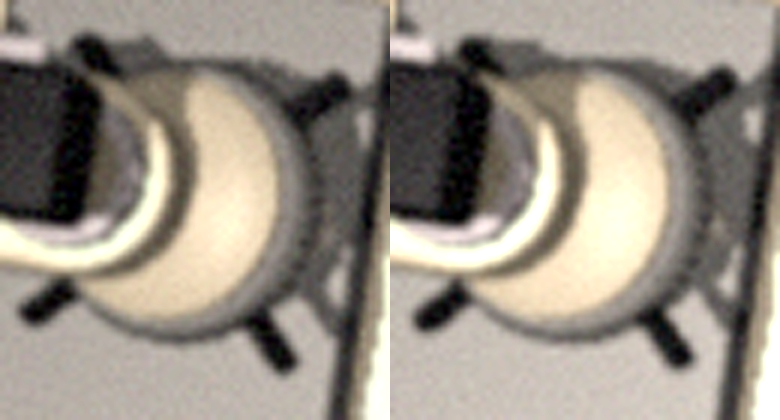

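View pics/d16.png

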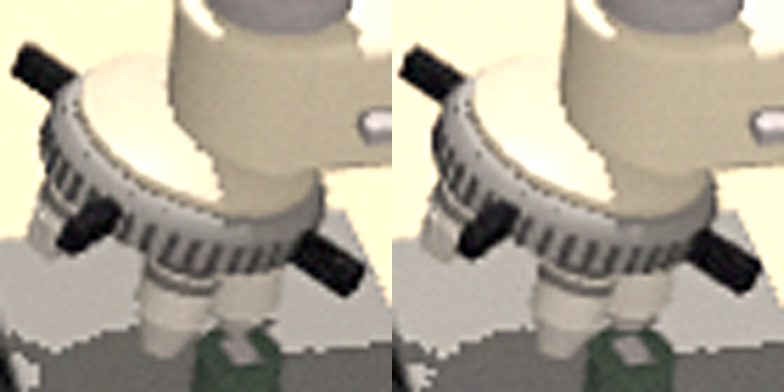

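```bash
cat > meas.py <<'E'
from plan2 import *
from scipy import ndimage as nd
def blobs(f,thr,th,ks,yaw=None,dbg=False):
    """line fit of the dark tab pixels; returns centroids"""
    c=load(f); g=cv2.cvtColor(cv2.imread(f'pics/{f}.png'),cv2.COLOR_BGR2GRAY).astype(float)
    out=[]
    for k in ks:
        e=proj(c,W(p,tabp(th,k,.068)))[0]; i=proj(c,W(p,tabp(th,k,.050)))[0]; m=(e+i)/2; L=np.linalg.norm(e-i)
        yy,xx=np.mgrid[0:480,0:640]; d=(e-i)/L; s=(xx-m[0])*d[0]+(yy-m[1])*d[1]; q=-(xx-m[0])*d[1]+(yy-m[1])*d[0]
        R=(s>-.35*L)&(s<.8*L+2)&(abs(q)<7)
        w=np.clip(thr-g,0,None)*R
        out.append((k,(w*xx).sum()/w.sum(),(w*yy).sum()/w.sum(),L,w.sum()))
    return c,out
def solve(f,thr,th0,ks,yaw,rc=None):
    th=th0
    for it in range(4):
        c,o=blobs(f,thr,th,ks)
        def res(v):
            return np.concatenate([proj(c,W([v[0],v[1],yaw],tabp(v[2],k,v[3])))[0]-[a,b] for k,a,b,_,_ in o])
        q=least_squares(res,[p[0],p[1],th,.06],x_scale=[.01,.01,.1,.01]); th=q.x[2]
    return np.degrees(th),q.x.round(4),np.round(q.fun,2)
E
python3 - <<'E'
from meas import *
g=cv2.cvtColor(cv2.imread('pics/t16.png'),cv2.COLOR_BGR2GRAY); print(g[205:275:3,205:270:3])
for thr in (35,45,55):
  for f,th in (('t12',-3),('t16',0)):
    print(thr,f,solve(f,thr,np.radians(th),[0,1,2],1.414))
  for f,th in (('s12',-3),('s16',0)):
    print(thr,f,solve(f,thr,np.radians(th),[1,2,3],1.414))
E
```

```text
[[113  95 102  99  99  97 104 100 100  98  99 102  99 105  98 102 102  99
   98  91  96  97]
 [ 99  69  98 102  99 101  98 100 100 103 101 101 101 102 101 103 104 102
  105 102 104 100]
 [113 100 110  97  57  53  80  85  86 103 103 101 100 101 100 102 103 103
  102 103 106  90]
 [ 86 104 106  59  16   4  46  52  53  62  80  82  84  87  85  99 102 104
  104 105 106  76]
 [ 25  16  28  18  16  48  27  47  55  59  61  85  81  52  47  51  59  78
   17  51  89  36]
 [ 24  29  25  27   3   7  88  73  70  71  80 119 113  89  67  37  30  17
   16  39  56  29]
 [ 26  26  28  21   8   0  72  85  71  64  83 128 124 119  91  67  19   1
   48  55  86  36]
 [ 30  31  30  21   0   0  65  62  97  77  68 126 129 125 118  89  52  43
   57  56 103  31]
 [ 31  31  35  18   8  10  57  66  92 118  58 114 133 129 123  89  72  36
   55  54  53  24]
 [ 31  38  40  16   4  37  57  74  84 135  52 116 135 137 131 104  81  49
   53  55  46  29]
 [ 34  37  35  14   5  37  56  72 130 136  48 121 142 145 136 122  89  57
   52  56  38  44]
 [ 32  36  35   2   5  49  67  68 151 108  50 142 148 149 141 122  88  52
   
[... 2069 characters left out ...]
, -0.13,  0.26]))
45 s16 (np.float64(-0.8883195705804553), array([ 0.5842,  0.1057, -0.0155,  0.0605]), array([-0.15, -0.08,  0.26, -0.2 , -0.12,  0.29]))
55 t12 (np.float64(-4.784764237818305), array([ 0.5826,  0.1045, -0.0835,  0.0605]), array([ 0.19, -0.68,  0.53,  0.86, -0.72, -0.2 ]))
55 t16 (np.float64(-1.6813985157396458), array([ 0.5825,  0.1053, -0.0293,  0.0601]), array([ 0.12, -0.44,  0.34,  0.55, -0.47, -0.13]))
55 s12 (np.float64(-3.483522807235431), array([ 0.5841,  0.1056, -0.0608,  0.0604]), array([-0.11, -0.18,  0.26, -0.08, -0.17,  0.26]))
55 s16 (np.float64(-0.9947740301159174), array([ 0.584 ,  0.1057, -0.0174,  0.0605]), array([-0.14, -0.12,  0.26, -0.16, -0.14,  0.28]))
```

```bash
python3 - <<'E'
from plan2 import *
P=np.array([.6072,-.0083,.2716]);R=Ro.from_euler('xyz',[2.721,.09,-2.841]);M=R.as_matrix()
A=(P+M@[.006,0,-.09],R);B=(P+M@[.006,0,0],R)
rows([A,B,(P,R)])
E
```

```text
[  1.7 201.3  39.7] [ 0.001 -0.001 -0.003] [ 0.605 -0.047  0.353]
[-0. -0. 90.] [0. 0. 0.] [ 0.601 -0.01   0.271]
[-6. -0.  0.] [0. 0. 0.] [ 0.607 -0.008  0.272]
```

Call:
step_arm:
  steps: [0, 0.7, 40, 4, 0, 0, 0, 0, 0.5, 40, 4, 0, 0, 0, 0, 0.5, 40, 4, 0, 0, 0, 0, 0, 40, 12, 0, 0, 0, 0, 0, 41, 15, 0, 0, 0, 0, 0, 0, 30, 0, 0, 0, 0, 0, 0, 30, 0, 0, 0, 0, 0, 0, 30, 0, 0, 0, 0, 0, 0, 0, 0, 0, 0, 0, 0, 0, 0, 0, 0, 0]

```text
time: 21.35
eef_pos: [0.6012, -0.0084, 0.2734]
orientation: [2.721, 0.09, -2.84]
force: [0.7, -0.2, 0.5]
gripper_width: 0.0003
```

```bash
python3 - <<'E'
from plan2 import *
P=np.array([.6072,-.0083,.2716]);R=Ro.from_euler('xyz',[2.721,.09,-2.841])
rows([(P,R)])
E
```

```text
[-5.5 -2.5  1.4] [ 0.    -0.001  0.001] [ 0.607 -0.008  0.272]
```

Call:
step_arm:
  steps: [0, -3, -2.5, 1.4, 0, 0, 0, 0, -2, 0, 0, 0, 0, 0, 0, -0.9, 0, 0, 0, 0, 0, 0, -0.7, 0, 0, 0, 0, 0, 0, 0, 0, 0, 0, 0, 0, 0, 0, 0, 0, 0, 0, 0]

```text
time: 21.95
eef_pos: [0.6084, -0.0094, 0.2708]
orientation: [2.721, 0.089, -2.842]
force: [-0.3, 0.6, 0.3]
gripper_width: -0.0001
```

```bash
python3 - <<'E'
from plan2 import *
P=np.array([.6072,-.0083,.2716]);R=Ro.from_euler('xyz',[2.721,.09,-2.841])
rows([(P,R)])
cap('scene','s17.png')
from meas import *
for f in ('s14','s17'): print(solve(f,45,0,[2,3],1.414)[:2])
def sol(f):
  th=0
  for it in range(5):
    c,o=blobs(f,45,th,[3])
    q=least_squares(lambda v:np.concatenate([proj(c,W([.584,.1057,1.414],tabp(v[0],k,v[1])))[0]-[a,b] for k,a,b,_,_ in o]),[th,.06]);th=q.x[0]
  return np.degrees(th)
for f in ('s12','s14','s15','s16','s17'):print(f,sol(f))
E
```

```text
[ 0.7  1.6 -0.2] [-0.    -0.    -0.001] [ 0.607 -0.008  0.272]
(np.float64(-0.331972945322196), array([ 0.5825,  0.1052, -0.0058,  0.0618]))
(np.float64(-0.5152836511136518), array([ 0.5817,  0.105 , -0.009 ,  0.0624]))
s12 -2.7570490088397697
s14 -0.1260489501960324
s15 -0.1363735017954821
s16 -0.09688281794929113
s17 -0.13948637673683825
```

Call:
step_arm:
  steps: [0, -1, 0, 0, 0, 0, 0, 0, 0, 0, 0, 0, 0, 0]

```text
time: 22.2
eef_pos: [0.6091, -0.009, 0.2707]
orientation: [2.721, 0.089, -2.841]
force: [-0.4, 0.2, 0.2]
gripper_width: -0.0001
```

```bash
cat > one.py <<'E'
from meas import *
import sys
def sol(f):
  th=0
  for it in range(5):
    c,o=blobs(f,45,th,[3])
    q=least_squares(lambda v:np.concatenate([proj(c,W([.584,.1057,1.414],tabp(v[0],k,v[1])))[0]-[a,b] for k,a,b,_,_ in o]),[th,.06]);th=q.x[0]
  return np.degrees(th)
f=sys.argv[1]; cap('scene',f+'.png'); s=r.sense(); print(sol(f),s['force'],s['eef_pos'])
E
python3 one.py s18
```

```text
0.3983132251295965 [-1.56194988  0.06354171 -0.3996395 ] [ 0.60908104 -0.00896723  0.27065741]
```

Call:
step_arm:
  steps: [0, -1, 0, 0, 0, 0, 0, 0, 0, 0, 0, 0, 0, 0]

```text
time: 22.45
eef_pos: [0.6098, -0.0087, 0.2706]
orientation: [2.721, 0.088, -2.841]
force: [-1.0, -0.2, -0.7]
gripper_width: 0.0001
```

```bash
python3 one.py s19
```

```text
0.728439544469635 [-1.51180519  0.04444331 -0.35273531] [ 0.60983326 -0.00870245  0.27066882]
```

Call:
step_arm:
  steps: [0, 5, 0, 0, 0, 0, 0, 0, 0, 0, 0, 0, 0, 0, 0, 0, 0, 0, 0, 0, 0]

```text
time: 22.8
eef_pos: [0.6057, -0.0103, 0.2707]
orientation: [2.722, 0.09, -2.842]
force: [-0.9, 0.6, 0.3]
gripper_width: -0.0003
```

```bash
python3 one.py s20
```

```text
0.5656883526324388 [-0.16580105  0.10827409  0.01258074] [ 0.60584295 -0.01029802  0.2707423 ]
```

Call:
step_arm:
  steps: [0, 0, 0, -40, 0, 0, 0, 0, 0, 0, -40, 0, 0, 0, 0, 0, -40, -20, 0, 0, 0, 0, 0, -40, -20, 0, 0, 0, 0, 0, -40, -10, 0, 0, 0, 0, 0, -40, 0, 0, 0, 0, 0, 0, -40, 0, 0, 0, 0, 0, 0, 0, 0, 0, 0, 0, 0, 0, 0, 0, 0, 0, 0]

```text
time: 23.75
eef_pos: [0.6718, -0.2374, 0.3063]
orientation: [2.72, 0.088, -2.844]
force: [-0.4, 0.3, -0.4]
gripper_width: -0.0
```

```bash
python3 one.py s21; python3 - <<'E'
from meas import *
cap('top','t21.png')
for f,ks in (('t21',[0,1,2]),('s21',[1,2,3])): print(f,solve(f,45,0,ks,1.414))
a=cv2.imread('pics/s21.png')[190:300,340:470]
cv2.imwrite('pics/s21c.png',cv2.convertScaleAbs(cv2.resize(a,None,fx=5.4,fy=5.4,interpolation=cv2.INTER_CUBIC),alpha=1.8))
d=lambda a,b:cv2.absdiff(cv2.imread(f'pics/{a}.png'),cv2.imread(f'pics/{b}.png'))
cv2.imwrite('pics/t21v.png',np.vstack([cv2.imread('pics/t21.png')[80:330]]))
E
```

```text
0.552463409003641 [0.07057518 1.01772408 1.04870639] [ 0.67213022 -0.23558701  0.30729856]
t21 (np.float64(-0.947155628680695), array([ 0.5825,  0.1052, -0.0165,  0.0598]), array([ 0.09, -0.39,  0.32,  0.47, -0.41, -0.1 ]))
s21 (np.float64(-0.2607076788072066), array([ 0.5842,  0.1055, -0.0046,  0.0604]), array([-0.15, -0.18,  0.32, -0.15, -0.19,  0.33]))
```

View pics/s21c.png

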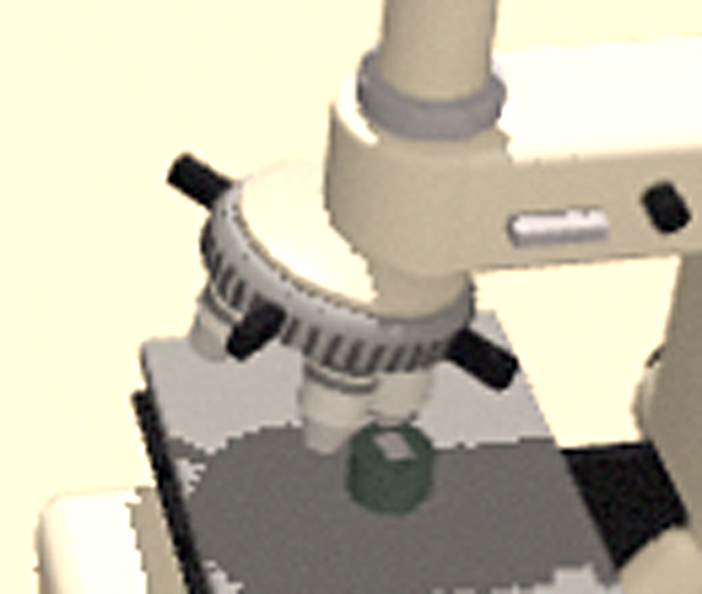

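View pics/t21v.png

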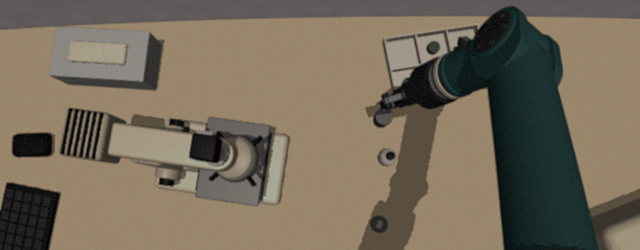

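```bash
python3 - <<'E'
from workcell import r
print(r.close_job())
E
```

```text
the job is handed in; nothing more can be done
None
```

The longest objective now stands over the specimen, and I handed the job in at about 24 s with the arm clear of everything. I pushed tab_d and then tab_c counter-clockwise with closed fingertips, then made small follow-up pushes on tab_c to bring it home. I did not touch any objective barrels.

**Final angle:** The last images put the turret at −0.3° (scene camera) and −0.9° (top camera) from home, with about 1° of uncertainty. The long barrel's tip matches where it should sit above the specimen. The specimen and the bench items look unmoved.

**What did not go as expected:**
- **Contact with the camera:** On the first approach the gripper knuckle touched the microscope's camera at about 7 N. I backed off and switched to a tilted approach.
- **No clear snap:** I never saw a distinct click. After my first release the turret stayed about 3–4° short. After the later pushes it also stayed within about 0.2° of where I left it, with about 1.5 N of resistance just before the final release. I judged "home" from the measured angle, not from a click.

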